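Drift the worn bush out of a cask tap

TASK

Take the red-handled drift from its wooden holder, feel its tip down through the brass funnel on the service stand, and push the worn white bush down out of the black tap body until it drops into the steel tray below. The funnel is clamped a little off-centre, so find its hole by feel and stay gentle: never bear on the funnel or any part of the stand with more than 15 N, nor on the bush with more than 20 N. Then pull the drift out and stand it back in its holder, fully home and let go; keep the drift upright throughout and leave the cups, the tub and the mallet where they are.

Things in the scene. Friction and masses are not known exactly. Their poses are not given: they have to be found in the camera images.
- stand: fixed service stand: two green cheeks (70 x 8 x 96 mm, 76 mm apart inside) hold a black tap body (70 x 76 mm, 58 to 96 mm above the table) with a vertical through bore of 34 mm; its stubs with white ends reach 85 mm out along +x and 69 mm along -x at 77 mm height. A brass funnel guide is clamped on top, an open steel tray lies under the bore. Origin on the table, on the bore axis, z up
- funnel_nominal (a point): point on the bore axis at the height of the funnel's rim, 121 mm above the table; NOT the funnel's centre: the funnel's vertical axis is 7 mm off the bore axis in an unknown direction, any, new every time (seen by camera, or felt: its cone pushes the tip towards the hole). Mouth 36 mm across, 45 degree cone down to a 14.4 mm round hole from 110 to 98 mm height; rigidly clamped
- bore_exit (a point): centre of the bore's lower mouth, 58 mm above the table. Two sprung detents in the bore at 66 mm height hold the bush; they give way at a push of about 8 to 14 N, then it slides with less until its top is past them and it drops into the tray (the drift's tip must come down to about 64 mm height, 56 mm is the deepest needed). The drift meets the bush off-centre, which is all right
- tray_floor (a point): centre of the steel tray's inner floor, 4 mm above the table, on the bore axis; tray 76 x 68 mm inside, walls 22 mm high
- bush: the worn white bush, a solid plug 32 mm in diameter, 28 mm long, 30 g, lower edge tapered; origin at the centre of its lower face, z along its axis; at the start in the bore, its origin 65 mm and its top face 93 mm above the table
- bush_mid (a point): centre of the bush, 14 mm from either end
- holder: fixed wooden holder block 64 x 64 x 86 mm with a vertical round blind hole, 17 mm across, 83 mm deep, in its middle; origin at the centre of its underside on the table
- drift: the drift, upright in the holder, about 120 to 195 g: steel rod 12 mm in diameter, 80 mm long, lower end tapered to 9 mm over the last 3 mm; above it a dark disc 36 mm across (80 to 86 mm from the tip) that rests on the holder's top when fully home. Origin at the tip (6 mm above the table when home), z along the rod up to the handle, x and y along the handle's sides
- drift_handle (a point): middle of the drift's square red handle, 22 x 22 mm, 64 mm long (86 to 150 mm from the tip), 118 mm above the tip on the rod's axis; grasp it across two flat sides; at the start turned by up to about 1.3 rad
- cups: bystander: stack of clear cups, 72 mm across, 90 mm high, origin under its centre; leave alone
- tub: bystander: yellow tub, 80 mm across, 70 mm high, origin under its centre; leave alone
- mallet: bystander: rubber mallet lying down, head 52 x 85 x 52 mm, handle 125 mm to its -x side, origin under the head's centre; leave alone
Not all that is in view belongs to the job. Of the things like the drift, leave any that is purple; of the rest the smaller one is meant. Of the things that look like the holder, the middle-sized one is meant.

How it is judged:
On the way, in this order (a step that is already met when the one before it is completed fails the run):
1. the drift's tip is down through the funnel's hole, the bush still in the bore (z of drift in the frame of stand between 0.05 and 0.098 m and horizontal distance between drift and stand below 0.012 m and z of bush_mid in the frame of stand above 0.045 m), for 0.05 s.
2. the bush has dropped into the tray (z of bush_mid in the frame of stand below 0.028 m and horizontal distance between bush_mid and tray_floor below 0.04 m), for 0.1 s.
At the end, for the whole second after the job is handed in: the bush lies at rest in the tray (its centre within 40 mm of the bore axis and under 28 mm high), and the drift stands at rest and released in its holder: tip within 6 mm of the holder's axis and within 3 mm of its seat, tilted less than 0.08 rad (all of step 2 and linear speed of each of bush, drift below 0.02 m/s and horizontal distance between drift and holder below 0.006 m and z of drift in the frame of holder below 0.009 m and angle between drift's own z axis and vertical below 0.08 rad); the robot touches nothing.
It fails at once if the drift bears on the stand (funnel, tap body or tray) with more than 15 N (contact force between drift and stand above 15 N).
It fails at once if the drift bears on the bush with more than 20 N (contact force between drift and bush above 20 N).
It fails at once if the drift is tipped by more than 0.6 rad (angle between drift's own z axis and vertical above 0.6 rad).
It fails at once if the cups, the tub or the mallet are moved by more than 20 mm (distance of any of cups, tub, mallet from where it was at the start of the episode above 0.02 m).
It also fails if it takes over 72 s, if anything falls off the work surface, if the arm or the gripper's body presses on something with over 40 N, if the wrist force passes 120 N, or if a joint passes its speed limit or range.

ROBOT

A 7-joint arm with a two-finger parallel gripper is mounted at the origin on the work surface. World frame = base frame: x ahead of the robot, y to its left, z up, the work surface at z = 0. Lengths are in m, angles in rad, forces in N, time in s.
With the tool pointing down it reaches from about 0.35 to 0.9 m from the base axis. Payload 8.1 kg.
Tool frame: the origin (TCP) lies at the very end of the fingers, on their centre line; the grasp point (between the pads) lies 19 mm behind it; z points along the fingers, y is the direction in which the jaws open and shut (so a half turn about z gives the same grasp; the last joint's range is limited). The gripper opens to 92 mm and grips with 3 to 60 N. Pads are 19 mm wide; open, the fingers measure 130 mm over their backs; the gripper's body (75 mm by 190 mm) begins 47 mm behind the grasp point.
Start: joints at [-1.33, 0.434, 0.025, 1.573, -0.012, 1.134, -0.075], TCP at [0.211, 0.588, 0.227] pointing down, gripper open.
Joint ranges: [-2.62, 2.62], [-0.44, 2.09], [-1.27, 1.32], [0.08, 2.57], [-1.32, 4.46], [0.12, 2], [-2.74, 2.74]. Speed limits (rad/s): [2.22, 2.22, 3.01, 3.01, 3.14, 3.14, 3.14].

INTERFACE

Orientations are given as a rotation vector (axis times angle).
In Python, from cell import observe, get_image, sign_off gives the robot as it stands.
- The arm moves only by the tool arm_command, never from a script. Its argument "deltas" is a list of rows, each an object with "xyz": the shift along the tool's x, y, z in cm, a list of three; "turn": the turn about the tool's z in degrees; "jaw": the closure in counts, from 0 (fully open) to 255 (shut). A call has 1 to 5 rows; each row is the pose to reach, as a shift and turn from the pose measured when the call began, along the tool's axes at that moment; what a row does not reach only later rows make up. A row lasts 1/12 s, in which the tool goes at most 41.7 mm and 7.16 degrees, less where a joint would pass 70% of its speed; a pose out of reach is approached as far as the arm can. A call with a gripper value outside its range is refused whole. The fingers move at their own pace and stop on an object; "force" is the grip in N (left out, the last holds). Time passes only in rows, so rows that repeat a pose let the fingers close. It gives the time, the measured TCP pose, the force and the opening at its end, in the units of the state.
- observe(): the state, without advancing time (a new reading comes with each control period).
- get_image(name): name is "scene" or "top"; returns a dict with "frame" (420x560x3 uint8, red, green, blue), "depth" (420x560 float32, m along the optical axis (not along the pixel's ray), 0 where there is no reading), "camera_matrix" (3x3 intrinsics, pixels), "distortion" ([k1, k2, p1, p2, k3] as OpenCV has them; the pictures are not rectified), "cam_to_world" (4x4, takes a point from camera to world coordinates). Camera axes: x right, y up, looking along -z (the intrinsics and any distortion apply to the point x, -y, -z); pixel columns grow to the right and rows downward; lengths in m; the calibration is good to about 2 mm. A picture is of the moment at which its call begins.
- sign_off(): hands the job in, once; it reports no verdict.
The state is a dict: "clock": time; "joints": joint angles; "dq": joint speeds; "joint_efforts": joint torques, N m; "position": TCP position; "ee_rot": TCP orientation; "force": force on the tool from outside, world axes, zero at the start; "ft_torque": the same for the moment, N m; "width": opening from 0.0 (shut) to 1.0 (fully open).
Only numpy, scipy, OpenCV 4.12 (cv2) and the standard library are available. Lean on these libraries where they do the work, as an engineer would, in place of code of your own. Each camera call takes 0.05 s, during which the arm holds its last target.

## Working session

There is one attempt and no reset: what is moved stays moved. The work goes in short steps, Python scripts to look and compute and a tool call to move; the robot and the scene stay as the last step left them, time stands still between calls to the robot, and variables do not carry over. Pictures are saved under pics/ and viewed, and the job is handed in when it is done.

Besides the shell and the picture viewer there is one more tool, called after "Request:" by a JSON object that holds its "name" and its "arguments". arm_command: Moves the arm, as the interface text tells. Its arguments: {"type":"object","properties":{"deltas":{"type":"array","items":{"type":"object","properties":{"xyz":{"type":"array","items":{"type":"number"}},"turn":{"type":"number"},"jaw":{"type":"number"}}}},"force":{"type":"number"}},"required":["deltas"]}

```bash
mkdir -p pics; ls; python3 - <<'E'
from cell import observe,get_image
import cv2,numpy as np
print(observe())
for n in ["scene","top"]:
    d=get_image(n); np.savez(n+".npz",**d)
    cv2.imwrite(f"pics/{n}0.png",cv2.cvtColor(d["frame"],cv2.COLOR_RGB2BGR)); print(n,d["camera_matrix"],d["distortion"],d["cam_to_world"])
E
```

```text
pics
{'clock': 0.0, 'joints': array([-1.32959232,  0.43522348,  0.02498389,  1.57411595, -0.0116117 ,
        1.13394581, -0.07509332]), 'dq': array([ 0.00078547,  0.00057459, -0.00131582, -0.00029304,  0.00061492,
       -0.00080687, -0.00041128]), 'joint_efforts': array([-2.25366225e-04, -6.67864251e+01,  9.84799415e-01, -3.14445949e+01,
       -6.05717185e-02,  4.30730078e-02,  2.20879710e-04]), 'position': array([0.21055541, 0.58793012, 0.22593747]), 'ee_rot': array([-5.37488740e-01, -3.09513869e+00,  2.42184141e-03]), 'force': array([0.43960553, 0.43312369, 0.58537076]), 'ft_torque': array([-0.03948717, -0.03373518,  0.01943185]), 'width': 0.9979795639630303}
scene [[478.2247157    0.         282.73404884]
 [  0.         478.2247157  213.69793649]
 [  0.           0.           1.        ]] [-0.02315058  0.          0.          0.          0.        ] [[ 0.85125148 -0.39655149  0.34368275  1.01396909]
 [ 0.52442829  0.61966177 -0.58394714 -0.68516348]
 [ 0.01859805  0.67732282  0.73545082  0.99799175]
 [ 0.          0.          0.          1.        ]]
top [[500.10641198   0.         274.71999249]
 [  0.         500.10641198 202.18047326]
 [  0.           0.           1.        ]] [-0.17528129  0.          0.          0.          0.        ] [[-0.00790201  0.99264627 -0.12079295  0.44890559]
 [-0.99996216 -0.00828359 -0.00265719 -0.01362392]
 [-0.00363825  0.12076739  0.99267417  1.33189667]
 [ 0.          0.          0.          1.        ]]
```

View pics/scene0.png

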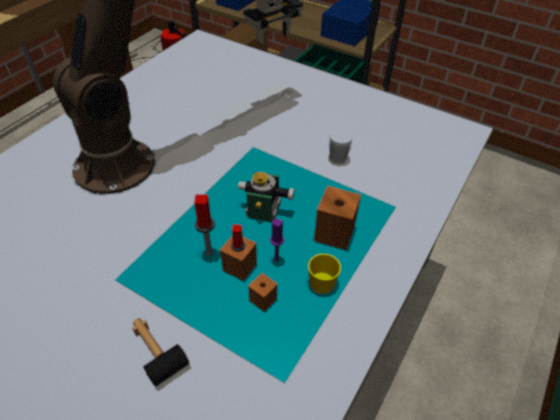

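View pics/top0.png

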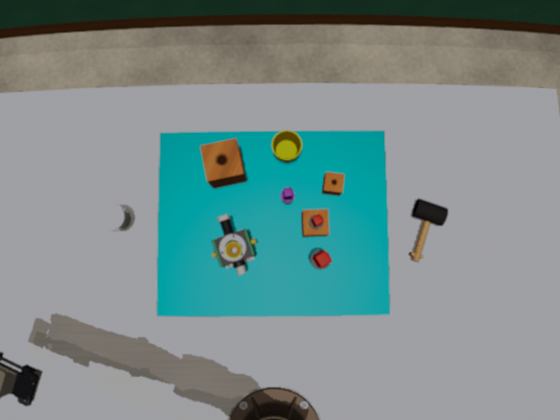

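The drift is the small red one in the middle-sized holder: scene (238,237), top (317,221). The stand is at top (234,248). I'll zoom in and measure.

```bash
cat > h.py <<'E'
import numpy as np,cv2
from cell import observe,get_image
def pts(d):
    K=d["camera_matrix"];D=d["distortion"];dep=d["depth"];H,W=dep.shape
    u,v=np.meshgrid(np.arange(W),np.arange(H))
    n=cv2.undistortPoints(np.stack([u,v],-1).reshape(-1,1,2).astype(float),K,D).reshape(H,W,2)
    p=np.stack([n[...,0]*dep,-n[...,1]*dep,-dep,np.ones_like(dep)],-1)
    return (p@d["cam_to_world"].T)[...,:3]
def proj(d,P):
    c=np.linalg.inv(d["cam_to_world"])@np.append(P,1)
    return cv2.projectPoints(np.array([[c[0],-c[1],-c[2]]]),np.zeros(3),np.zeros(3),d["camera_matrix"],d["distortion"])[0].ravel()
def ray(d,uv):
    n=cv2.undistortPoints(np.array([[uv]],float),d["camera_matrix"],d["distortion"]).ravel()
    T=d["cam_to_world"]; return T[:3,3],T[:3,:3]@np.array([n[0],-n[1],-1])
def at(d,uv,z):
    o,r=ray(d,uv); return o+r*(z-o[2])/r[2]
E
python3 - <<'E'
from h import *
for n,(a,b,c,e) in {"top":(205,215,355,280),"scene":(180,160,310,290)}.items():
    d=dict(np.load(n+".npz")); im=cv2.cvtColor(d["frame"],cv2.COLOR_RGB2BGR)
    s=5 if n=="top" else 4.5
    cv2.imwrite(f"pics/{n}z.png",cv2.resize(im[b:e,a:c],None,fx=s,fy=s,interpolation=cv2.INTER_CUBIC))
    P=pts(d); hsv=cv2.cvtColor(d["frame"],cv2.COLOR_RGB2HSV)
    print(n,"table z",np.median(P[300:310,300:310,2]) )
    red=(((hsv[...,0]<5)|(hsv[...,0]>174))&(hsv[...,1]>200)&(hsv[...,2]>90)).astype(np.uint8)
    N,l,st,ce=cv2.connectedComponentsWithStats(red)
    for i in range(1,N):
        if st[i,4]>15:
            q=P[l==i]; t=q[:,2].max(); top=q[q[:,2]>t-.008]
            print(ce[i],st[i,4],"zrange",q[:,2].min(),t,"top",top.mean(0),top.min(0),top.max(0))
    org=((hsv[...,0]>5)&(hsv[...,0]<16)&(hsv[...,1]>150)&(P[...,0]>.3)).astype(np.uint8)
    N,l,st,ce=cv2.connectedComponentsWithStats(org)
    for i in range(1,N):
        if st[i,4]>80:
            q=P[l==i]; t=np.percentile(q[:,2],95); top=q[(q[:,2]>t-.006)]
            print("wood",ce[i],st[i,4],t,(top.min(0)+top.max(0))/2,cv2.minAreaRect(top[:,:2].astype(np.float32)))
E
```

```text
top table z 0.0013085701182392606
[320.93220339 257.44067797] 59 zrange 0.1612097101072385 0.212062274949127 top [ 0.46016679 -0.11516114  0.20822262] [ 0.44091334 -0.13358774  0.20456032] [ 0.4722299  -0.09995665  0.21206227]
wood [279.61334512  22.61113566] 4526 -0.6605876404827918 [ 0.97970305 -0.03960973  0.33267117] ((0.9795352816581726, -0.03934967517852783), (2.5864386558532715, 1.0612850189208984), 89.97172546386719)
wood [222.98605578 162.76693227] 1506 0.12797922727531214 [0.60202098 0.07882731 0.72694166] ((0.5917724370956421, 0.08320935070514679), (0.3319370448589325, 0.09470105171203613), 18.205541610717773)
wood [332.59763314 182.9112426 ] 338 0.07010125640386802 [ 0.56334091 -0.0988577   0.69802777] ((0.5558071732521057, -0.10615001618862152), (0.05591869354248047, 0.27718088030815125), 60.52875900268555)
wood [314.80143541 222.85167464] 418 0.09057550225731793 [ 0.51442216 -0.07724769  0.70824934] ((0.5078322887420654, -0.08851099014282227), (0.0781036838889122, 0.1738434135913849), 62.391510009765625)
scene table z 0.0004184404808700859
[169.    34.96] 125 zrange -0.
[... 6795 characters left out ...]
9252014, -0.26600638031959534), (0.09458579868078232, 0.9110313653945923), 17.829669952392578)
wood [238.55489965 258.16174734] 847 0.08799717352309269 [ 0.76768119 -0.38346233  0.54001741] ((0.7582101821899414, -0.39884820580482483), (0.08039847016334534, 0.7636048793792725), 35.763275146484375)
wood [262.35808581 291.08580858] 606 0.06795243698995418 [ 0.82303835 -0.41075869  0.5300107 ] ((0.814723551273346, -0.4178268313407898), (0.05813387408852577, 0.6642975211143494), 31.695785522460938)
wood [550.41780822 385.89726027] 292 -0.6640409082784919 [ 1.26094374 -0.06870137  0.16399429] ((1.3007181882858276, -0.08505988121032715), (1.3272486925125122, 0.08836469799280167), 68.26898956298828)
```

View pics/topz.png

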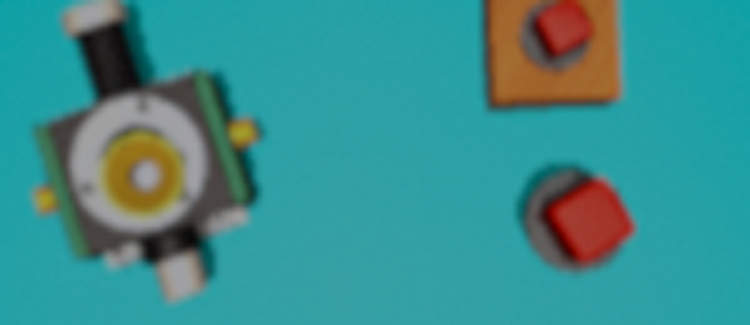

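View pics/scenez.png

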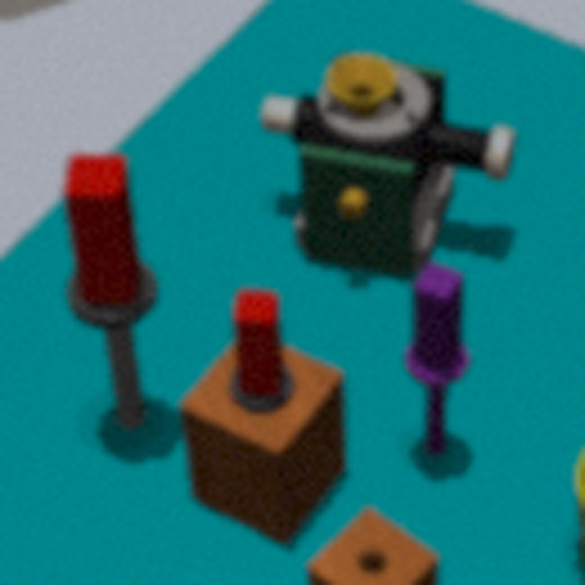

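```bash
python3 - <<'E'
from h import *
for n in ["top","scene"]:
    d=dict(np.load(n+".npz"));P=pts(d); hsv=cv2.cvtColor(d["frame"],cv2.COLOR_RGB2HSV)
    H,S,V=[hsv[...,i].astype(int) for i in range(3)]
    near=lambda x,y,r:(np.hypot(P[...,0]-x,P[...,1]-y)<r)
    # funnel yellow
    m=(H>15)&(H<35)&(S>130)&near(.47,.07,.06)&(P[...,2]>.1)
    vv,uu=np.nonzero(m); c=np.c_[uu,vv].astype(np.float32)
    el=cv2.fitEllipse(cv2.convexHull(c)) ; print(n,"funnel ell",el,"->",at(d,el[0],.121),"meanpts",P[m].mean(0),P[m][:,2].max())
    # ellipse by depth
    # holder
    for nm,(cx,cy) in {"drift":(.554,-.113)}.items():
        m=(H>5)&(H<17)&(S>150)&near(cx,cy,.06)&(abs(P[...,2]-.086)<.006)
        vv,uu=np.nonzero(m); q=np.array([at(d,(float(a),float(b)),.086)[:2] for a,b in zip(uu,vv)],np.float32)
        print(" holder rect",cv2.minAreaRect(q))
        m=((H<5)|(H>172))&(S>150)&near(cx,cy,.03)&(P[...,2]>.149)
        vv,uu=np.nonzero(m); q=np.array([at(d,(float(a),float(b)),.156)[:2] for a,b in zip(uu,vv)],np.float32)
        print(" handle",len(q),q.mean(0),cv2.minAreaRect(q))
        m=near(cx,cy,.06)&(abs(P[...,2]-.086)<.008)&(S<110)
        print(" disc", m.sum(), P[m].mean(0) if m.any() else 0)
    # stand: green, black top
    m=near(.47,.07,.07)&(P[...,2]>.085)&(P[...,2]<.106); 
    vv,uu=np.nonzero(m); q=P[m][:,:2].astype(np.float32)
    r=cv2.minAreaRect(q);print(" standtop",len(q),r, np.median(P[m][:,2]))
    m=near(.47,.07,.12)&(H>40)&(H<80)&(S>70)&(P[...,2]>.088)&(P[...,2]<.105)
    q=P[m][:,:2]; print(" green",len(q),q.mean(0), q.min(0),q.max(0))
    m=near(.47,.07,.13)&(S<60)&(V>100)&(P[...,2]>.06)
    vv,uu=np.nonzero(m);k=cv2.connectedComponentsWithStats(m.astype(np.uint8));
    for i in range(1,k[0]): print("  white",k[3][i],k[2][i,4],P[k[1]==i].mean(0))
E
```

```text
top funnel ell ((233.0445098876953, 249.14315795898438), (15.304834365844727, 15.73929500579834), 144.45401000976562) -> [0.48265866 0.09133067 0.121     ] meanpts [0.48296926 0.0922399  0.11729458] 0.12723987562096295
 holder rect ((0.5485852360725403, -0.11059098690748215), (0.06036044657230377, 0.06267952919006348), 89.49491882324219)
 handle 81 [ 0.54880583 -0.11032168] ((0.5490074753761292, -0.11045952141284943), (0.021145381033420563, 0.020184673368930817), 25.686338424682617)
 disc 56 [ 0.55093958 -0.11498735  0.08936726]
 standtop 798 ((0.47665607929229736, 0.09151550382375717), (0.11154194921255112, 0.09203655272722244), 17.10902214050293) 0.09637177569785449
 green 143 [0.48919738 0.08901469] [0.44441639 0.04198153] [0.53052298 0.14350933]
  white [269.  25.] 1 [ 0.44890559 -0.01362392  1.33189667]
  white [346.  27.] 1 [ 0.44890559 -0.01362392  1.33189667]
  white [366.  26.] 1 [ 0.44890559 -0.01362392  1.33189667]
  white [238.  29.] 1 [ 0.44890559 -0.01362392  1.33189667]
  white [319.  29.] 1 [ 0.44890559 -0.01362392  1.33189667]
  white [333.  29.] 1 [ 0.44890559 -0.01
[... 28230 characters left out ...]
050709724426), (0.016292080283164978, 0.02505376562476158), 35.092041015625)
 disc 80 [ 0.54924466 -0.11036057  0.08839227]
 standtop 537 ((0.47664543986320496, 0.08946792036294937), (0.1111028790473938, 0.09599164128303528), 19.68227195739746) 0.09583602489384013
 green 126 [0.50296578 0.06018146] [0.44335093 0.04127473] [0.53663848 0.14284391]
  white [254. 173.] 1 [0.44430804 0.11919176 0.09563268]
  white [266.55238095 183.8952381 ] 105 [0.50256951 0.09370653 0.10466842]
  white [251.77777778 180.44444444] 9 [0.46283955 0.08145989 0.10668926]
  white [241.55555556 184.22222222] 36 [0.43440183 0.07233707 0.08516383]
  white [290.56756757 192.05405405] 37 [0.56543948 0.11542316 0.08917921]
```

Request:
{"name": "arm_command", "arguments": {"deltas": [{"xyz": [-55.7,-54.5,-7.4],"turn": 134,"jaw": 0},{"xyz": [-55.7,-54.5,-7.4],"turn": 134,"jaw": 0},{"xyz": [-55.7,-54.5,-7.4],"turn": 134,"jaw": 0},{"xyz": [-55.7,-54.5,-7.4],"turn": 134,"jaw": 0},{"xyz": [-55.7,-54.5,-7.4],"turn": 134,"jaw": 0}]}}

```text
clock: 0.52
position: [0.3016, 0.3998, 0.2463]
ee_rot: [1.471, 2.775, -0.001]
force: [1.3, -0.1, 0.3]
width: 1.001
```

```bash
cat >> h.py <<'E'
from scipy.spatial.transform import Rotation as Ro
def go(x,y,z,yaw=None):
    s=observe();R=Ro.from_rotvec(s["ee_rot"]).as_matrix()
    d=R.T@(np.array([x,y,z])-s["position"])*100
    a=np.degrees(np.arctan2(R[1,1],R[0,1]))
    t=0 if yaw is None else -((yaw-a+180)%360-180)
    print("t",round(s["clock"],3),"pos",s["position"].round(4),"yaw_y",a.round(2),"tilt",np.degrees(np.arccos(-R[2,2])).round(2),"-> xyz",d.round(2),"turn",round(t,1),"F",s["force"].round(2),"w",round(s["width"],3),"j7",s["joints"][6].round(2))
E
python3 -c "
from h import *
go(.552,-.113,.3,-64.3)"
```

```text
t 0.517 pos [0.3016 0.3998 0.2463] yaw_y 34.14 tilt 0.05 -> xyz [-56.49  -8.06  -5.34] turn 98.4 F [ 1.34 -0.08  0.31] w 1.001 j7 -0.38
```

Request:
{"name": "arm_command", "arguments": {"deltas": [{"xyz": [-56.5,-8.1,-5.4],"turn": 98.4},{"xyz": [-56.5,-8.1,-5.4],"turn": 98.4},{"xyz": [-56.5,-8.1,-5.4],"turn": 98.4},{"xyz": [-56.5,-8.1,-5.4],"turn": 98.4},{"xyz": [-56.5,-8.1,-5.4],"turn": 98.4}]}}

```text
schema error: expected keys xyz, turn, jaw
```

```bash
python3 -c "
from h import *
go(.552,-.113,.3,-64.3)"
```

```text
t 0.517 pos [0.3016 0.3998 0.2463] yaw_y 34.14 tilt 0.05 -> xyz [-56.49  -8.06  -5.34] turn 98.4 F [ 1.34 -0.08  0.31] w 1.001 j7 -0.38
```

Request:
{"name": "arm_command", "arguments": {"deltas": [{"xyz": [-56.5,-8.1,-5.4],"turn": 98.4,"jaw": 0},{"xyz": [-56.5,-8.1,-5.4],"turn": 98.4,"jaw": 0},{"xyz": [-56.5,-8.1,-5.4],"turn": 98.4,"jaw": 0},{"xyz": [-56.5,-8.1,-5.4],"turn": 98.4,"jaw": 0},{"xyz": [-56.5,-8.1,-5.4],"turn": 98.4,"jaw": 0}]}}

```text
clock: 0.93
position: [0.3922, 0.2133, 0.2662]
ee_rot: [2.253, 2.189, -0.0]
force: [1.3, 1.4, -0.5]
width: 0.998
```

```bash
python3 -c "
from h import *
go(.552,-.113,.3,-64.3)"
```

```text
t 0.933 pos [0.3922 0.2133 0.2662] yaw_y -1.67 tilt 0.02 -> xyz [-32.15  16.93  -3.37] turn 62.6 F [ 1.3   1.36 -0.49] w 0.998 j7 -0.59
```

Request:
{"name": "arm_command", "arguments": {"deltas": [{"xyz": [-32.2,16.9,-3.4],"turn": 62.6,"jaw": 0},{"xyz": [-32.2,16.9,-3.4],"turn": 62.6,"jaw": 0},{"xyz": [-32.2,16.9,-3.4],"turn": 62.6,"jaw": 0},{"xyz": [-32.2,16.9,-3.4],"turn": 62.6,"jaw": 0},{"xyz": [-32.2,16.9,-3.4],"turn": 62.6,"jaw": 0}]}}

```text
clock: 1.35
position: [0.4828, 0.0268, 0.2858]
ee_rot: [2.817, 1.39, 0.0]
force: [1.4, 0.6, 0.0]
width: 1.002
```

```bash
python3 -c "
from h import *
go(.552,-.113,.3,-64.3)"
```

```text
t 1.35 pos [0.4828 0.0268 0.2858] yaw_y -37.47 tilt 0.01 -> xyz [-6.88 13.99 -1.42] turn 26.8 F [1.38 0.57 0.05] w 1.002 j7 -0.69
```

Request:
{"name": "arm_command", "arguments": {"deltas": [{"xyz": [-6.9,14.0,-1.4],"turn": 26.8,"jaw": 0},{"xyz": [-6.9,14.0,-1.4],"turn": 26.8,"jaw": 0},{"xyz": [-6.9,14.0,-1.4],"turn": 26.8,"jaw": 0},{"xyz": [-6.9,14.0,-1.4],"turn": 26.8,"jaw": 0},{"xyz": [-6.9,14.0,-1.4],"turn": 26.8,"jaw": 0}]}}

```text
clock: 1.77
position: [0.5531, -0.1205, 0.3003]
ee_rot: [3.063, 0.677, 0.001]
force: [-1.3, -0.5, -0.4]
width: 0.996
```

```bash
python3 - <<'E'
from h import *
go(.552,-.113,.3,-64.3)
s=observe();R=Ro.from_rotvec(s["ee_rot"]).as_matrix();p=s["position"]
for n in ["scene","top"]:
    d=get_image(n); np.savez(n+"1.npz",**d); im=cv2.cvtColor(d["frame"],cv2.COLOR_RGB2BGR)
    c=proj(d,p).round().astype(int);print(n,c)
    x0,y0=c-[60,45]; z=im[y0:y0+90,x0:x0+120]; z=cv2.resize(z,None,fx=5,fy=5,interpolation=cv2.INTER_CUBIC)
    for q in [p,p+R[:,1]*.046,p-R[:,1]*.046]:
        a=((proj(d,q)-[x0,y0]+.5)*5).astype(int); cv2.circle(z,tuple(a.tolist()),4,(0,255,0),1)
    cv2.imwrite(f"pics/{n}1.png",z)
E
```

```text
t 1.767 pos [ 0.5531 -0.1205  0.3003] yaw_y -65.07 tilt 0.29 -> xyz [ 0.22 -0.73  0.03] turn -0.8 F [-1.25 -0.49 -0.38] w 0.996 j7 -0.74
scene [231 185]
top [328 212]
```

View pics/scene1.png

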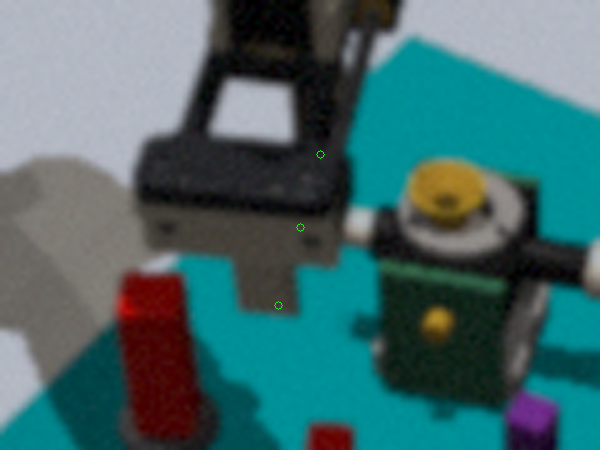

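View pics/top1.png

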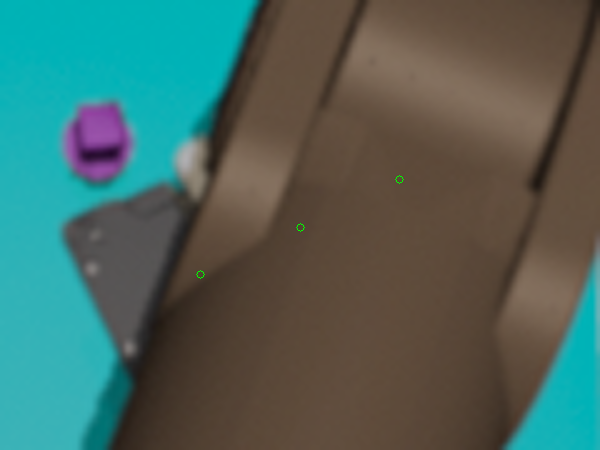

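```bash
python3 - <<'E'
from h import *
d=dict(np.load("scene1.npz"))
s=observe();R=Ro.from_rotvec(s["ee_rot"]).as_matrix();p=s["position"]; print(p)
P=pts(d)
for sx in(-.0095,.0095): print(((proj(d,p+R[:,1]*.065+R[:,0]*sx)-[231-60,185-45]+.5)*5).round(1))
# depth points of finger face, in tool frame
x0,y0=231-60,185-45
for zx,zy in [(250,300),(285,300),(268,285),(268,300)]:
    q=P[y0+zy//5,x0+zx//5]; print((R.T@(q-p)*1000).round(1))
# finger silhouette in tool frame
reg=P[y0+52:y0+70,x0+44:x0+64].reshape(-1,3); t=(reg-p)@R*1000
t=t[(abs(t[:,1]-62)<15)&(abs(t[:,2]+5)<30)]; print(len(t),"x",t[:,0].min(),t[:,0].max(),"y med",np.median(t[:,1]),"zmax",t[:,2].max())
E
```

```text
[ 0.55182275 -0.11472953  0.29930134]
[254.3 328.9]
[300.9 333.2]
[ -7.8  69.8 -20.3]
[  6.2  69.  -21.3]
[ -0.8  71.1 -30.9]
[ -1.9  68.9 -20.2]
95 x -14.213868788717999 8.041585597444232 y med 69.19485309698781 zmax -2.288211794188118
```

```bash
python3 - <<'E'
from h import *
d=get_image("scene"); np.savez("scene2.npz",**d)
s=observe();R=Ro.from_rotvec(s["ee_rot"]).as_matrix();p=s["position"]; print(p,s["dq"].round(3))
P=pts(d); im=cv2.cvtColor(d["frame"],cv2.COLOR_RGB2BGR)
x0,y0=215,170
z=cv2.resize(im[y0:y0+60,x0-30:x0+50],None,fx=10,fy=10,interpolation=cv2.INTER_CUBIC)
L=[]
for sx,sy,sz in [(-.0095,.065,0),(.0095,.065,0),(.0095,.065,-.02),(-.0095,.065,-.02)]:
    a=(proj(d,p+R@[sx,sy,sz])-[x0-30,y0]+.5)*10; L.append(a)
cv2.polylines(z,[np.array(L).astype(np.int32)],True,(0,255,0),1)
cv2.imwrite("pics/s2.png",z)
E
```

```text
[ 0.55161496 -0.11306962  0.29920174] [-0.027 -0.016 -0.02   0.012  0.001 -0.001 -0.   ]
```

View pics/s2.png

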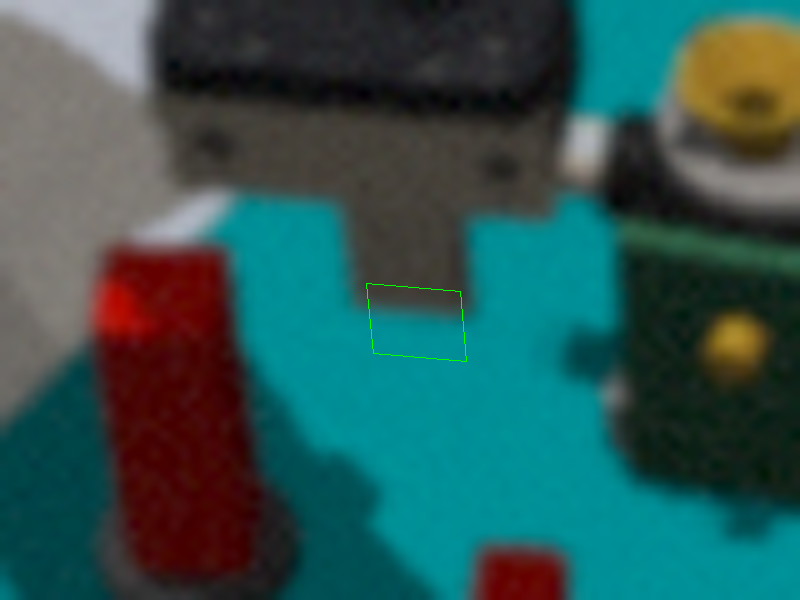

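```bash
python3 - <<'E'
from h import *
d=dict(np.load("scene2.npz"));s=observe();R=Ro.from_rotvec(s["ee_rot"]).as_matrix();p=s["position"]
print(p,observe()["clock"]);P=pts(d)
x0,y0=185,170
for zy in range(200,330,10):
  print(zy,[tuple(((P[y0+zy//10,x0+zx//10]-p)@R*1000).round(0).astype(int)) for zx in (350,380,415,440,465)])
h=P[y0+57,x0+50:x0+56];print(h)
E
```

```text
[ 0.55161496 -0.11306962  0.29920174] 1.9167
200 [(np.int64(-10), np.int64(67), np.int64(-44)), (np.int64(2), np.int64(88), np.int64(-66)), (np.int64(8), np.int64(88), np.int64(-66)), (np.int64(13), np.int64(88), np.int64(-67)), (np.int64(18), np.int64(89), np.int64(-68))]
210 [(np.int64(-11), np.int64(63), np.int64(-37)), (np.int64(-4), np.int64(65), np.int64(-40)), (np.int64(2), np.int64(66), np.int64(-42)), (np.int64(8), np.int64(66), np.int64(-42)), (np.int64(167), np.int64(716), np.int64(-699))]
220 [(np.int64(-10), np.int64(66), np.int64(-38)), (np.int64(-4), np.int64(68), np.int64(-40)), (np.int64(2), np.int64(65), np.int64(-38)), (np.int64(8), np.int64(68), np.int64(-41)), (np.int64(9), np.int64(54), np.int64(-27))]
230 [(np.int64(-11), np.int64(66), np.int64(-34)), (np.int64(-4), np.int64(67), np.int64(-36)), (np.int64(2), np.int64(66), np.int64(-36)), (np.int64(8), np.int64(66), np.int64(-37)), (np.int64(9), np.int64(53), np.int64(-24))]
240 [(np.int64(-11), np.int64(65), np.int64(-31)), (np.int64(-5), np.int64(64), np.int64(-31)), (np.int64(2), np.int64(68), np.int64(-35))
[... 1476 characters left out ...]
, np.int64(-224), np.int64(295)), (np.int64(-84), np.int64(-225), np.int64(295)), (np.int64(-75), np.int64(-226), np.int64(295)), (np.int64(-67), np.int64(-229), np.int64(297)), (np.int64(9), np.int64(61), np.int64(-9))]
320 [(np.int64(-94), np.int64(-227), np.int64(303)), (np.int64(-83), np.int64(-221), np.int64(295)), (np.int64(-76), np.int64(-227), np.int64(301)), (np.int64(-66), np.int64(-225), np.int64(297)), (np.int64(-61), np.int64(-227), np.int64(298))]
[[ 0.54948356 -0.11312085  0.15702101]
 [ 0.55018198 -0.11031053  0.1547326 ]
 [ 0.55191589 -0.10877156  0.15431517]
 [ 0.55574283 -0.10985645  0.15773195]
 [ 0.55692869 -0.10763398  0.15631397]
 [ 0.55838835 -0.10574684  0.15538989]]
```

```bash
python3 -c "
from h import *
go(.554,-.1145,.112,-64.3)"
```

```text
t 1.917 pos [ 0.5516 -0.1131  0.2992] yaw_y -64.26 tilt 0.06 -> xyz [ 0.17  0.24 18.72] turn 0.0 F [ 0.44  0.12 -0.31] w 1.001 j7 -0.74
```

Request:
{"name": "arm_command", "arguments": {"deltas": [{"xyz": [0.2,0.2,4],"turn": 0,"jaw": 0},{"xyz": [0.2,0.2,8],"turn": 0,"jaw": 0},{"xyz": [0.2,0.2,12],"turn": 0,"jaw": 0},{"xyz": [0.2,0.2,16],"turn": 0,"jaw": 0},{"xyz": [0.2,0.2,16],"turn": 0,"jaw": 0}]}}

```text
clock: 2.33
position: [0.5493, -0.1103, 0.1327]
ee_rot: [-3.056, -0.704, 0.018]
force: [-1.9, 0.6, -0.9]
width: 1.0
```

```bash
python3 - <<'E'
from h import *
go(.554,-.1145,.112,-64.3)
d=get_image("scene"); np.savez("scene3.npz",**d);im=cv2.cvtColor(d["frame"],cv2.COLOR_RGB2BGR)
cv2.imwrite("pics/s3.png",cv2.resize(im[170:290,170:300],None,fx=5,fy=5,interpolation=cv2.INTER_CUBIC))
E
```

```text
t 2.333 pos [ 0.5493 -0.1103  0.1327] yaw_y -64.05 tilt 0.72 -> xyz [0.26 0.6  2.06] turn 0.3 F [-1.89  0.57 -0.92] w 1.0 j7 -0.61
```

View pics/s3.png

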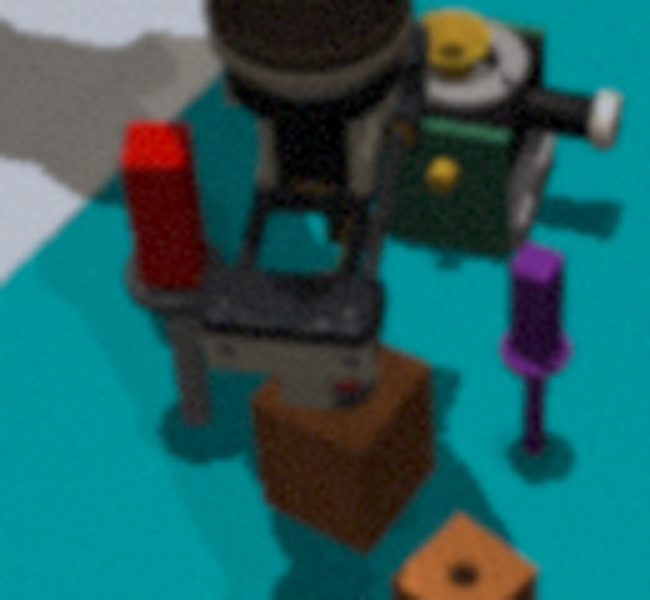

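Request:
{"name": "arm_command", "arguments": {"deltas": [{"xyz": [0.3,0.5,2.1],"turn": 0,"jaw": 0},{"xyz": [0.3,0.5,2.1],"turn": 0,"jaw": 0},{"xyz": [0.3,0.5,2.1],"turn": 0,"jaw": 0}]}}

```text
clock: 2.63
position: [0.5565, -0.114, 0.1171]
ee_rot: [-3.058, -0.705, 0.011]
force: [-0.8, 0.1, 0.1]
width: 1.0
```

```bash
python3 - <<'E'
from h import *
go(.554,-.1145,.112,-64.3)
E
```

```text
t 2.633 pos [ 0.5565 -0.114   0.1171] yaw_y -64.04 tilt 0.46 -> xyz [-0.25 -0.07  0.52] turn 0.3 F [-0.8   0.1   0.12] w 1.0 j7 -0.59
```

Request:
{"name": "arm_command", "arguments": {"deltas": [{"xyz": [-0.2,0.0,0.5],"turn": 0,"jaw": 150},{"xyz": [-0.2,0.0,0.5],"turn": 0,"jaw": 170},{"xyz": [-0.2,0.0,0.5],"turn": 0,"jaw": 180},{"xyz": [-0.2,0.0,0.5],"turn": 0,"jaw": 182},{"xyz": [-0.2,0.0,0.5],"turn": 0,"jaw": 182}], "force": 8}}

```text
clock: 3.05
position: [0.5549, -0.1149, 0.1127]
ee_rot: [-3.058, -0.705, 0.01]
force: [-0.3, -0.8, 0.0]
width: 0.686
```

```bash
python3 - <<'E'
from h import *
go(.554,-.1145,.112,-64.3)
E
```

```text
t 3.05 pos [ 0.5549 -0.1149  0.1127] yaw_y -64.04 tilt 0.42 -> xyz [-0.07 -0.07  0.07] turn 0.3 F [-0.26 -0.76  0.  ] w 0.686 j7 -0.58
```

Request:
{"name": "arm_command", "arguments": {"deltas": [{"xyz": [0,0,0],"turn": 0,"jaw": 184},{"xyz": [0,0,0],"turn": 0,"jaw": 184},{"xyz": [0,0,0],"turn": 0,"jaw": 184},{"xyz": [0,0,0],"turn": 0,"jaw": 184},{"xyz": [0,0,0],"turn": 0,"jaw": 184}]}}

```text
clock: 3.47
position: [0.5549, -0.1146, 0.1127]
ee_rot: [-3.057, -0.705, 0.01]
force: [-0.8, 1.6, -0.2]
width: 0.324
```

Request:
{"name": "arm_command", "arguments": {"deltas": [{"xyz": [0,0,0],"turn": 0,"jaw": 255},{"xyz": [0,0,0],"turn": 0,"jaw": 255},{"xyz": [0,0,0],"turn": 0,"jaw": 255},{"xyz": [0,0,0],"turn": 0,"jaw": 255},{"xyz": [0,0,0],"turn": 0,"jaw": 255}]}}

```text
clock: 3.88
position: [0.5541, -0.113, 0.1123]
ee_rot: [-3.054, -0.706, 0.012]
force: [-1.3, 4.9, 1.7]
width: 0.248
```

```bash
python3 - <<'E'
from h import *
go(.554,-.1145,.112,-64.3)
E
```

```text
t 3.883 pos [ 0.5541 -0.113   0.1123] yaw_y -63.98 tilt 0.59 -> xyz [-0.07  0.13  0.03] turn 0.3 F [-1.33  4.89  1.72] w 0.248 j7 -0.58
```

Request:
{"name": "arm_command", "arguments": {"deltas": [{"xyz": [0,-0.1,0],"turn": 0,"jaw": 255},{"xyz": [0,-0.1,0],"turn": 0,"jaw": 255},{"xyz": [0,-0.1,0],"turn": 0,"jaw": 255}], "force": 15}}

```text
clock: 4.13
position: [0.5534, -0.112, 0.112]
ee_rot: [-3.054, -0.706, 0.013]
force: [-0.1, 1.0, -2.8]
width: 0.24
```

```bash
python3 - <<'E'
from h import *
go(.554,-.1145,.112,-64.3)
E
```

```text
t 4.133 pos [ 0.5534 -0.112   0.112 ] yaw_y -63.97 tilt 0.62 -> xyz [-0.06  0.25  0.  ] turn 0.3 F [-0.11  1.   -2.79] w 0.24 j7 -0.58
```

Request:
{"name": "arm_command", "arguments": {"deltas": [{"xyz": [0,0,0],"turn": 0,"jaw": 255},{"xyz": [0,0,0],"turn": 0,"jaw": 255},{"xyz": [0,0,0],"turn": 0,"jaw": 255},{"xyz": [0,0,0],"turn": 0,"jaw": 255}], "force": 40}}

```text
clock: 4.47
position: [0.5534, -0.112, 0.112]
ee_rot: [-3.054, -0.706, 0.013]
force: [-0.2, 2.2, -2.8]
width: 0.237
```

```bash
python3 - <<'E'
from h import *
go(.554,-.1145,.112,-64.3)
E
```

```text
t 4.467 pos [ 0.5534 -0.112   0.112 ] yaw_y -63.98 tilt 0.63 -> xyz [-0.05  0.25 -0.01] turn 0.3 F [-0.17  2.22 -2.79] w 0.237 j7 -0.58
```

Request:
{"name": "arm_command", "arguments": {"deltas": [{"xyz": [0,0,-1],"turn": 0,"jaw": 255},{"xyz": [0,0,-3],"turn": 0,"jaw": 255},{"xyz": [0,0,-5.5],"turn": 0,"jaw": 255},{"xyz": [0,0,-8],"turn": 0,"jaw": 255},{"xyz": [0,0,-10],"turn": 0,"jaw": 255}]}}

```text
clock: 4.88
position: [0.5547, -0.1134, 0.2146]
ee_rot: [-3.056, -0.705, 0.011]
force: [0.2, 0.4, -2.1]
width: 0.236
```

Request:
{"name": "arm_command", "arguments": {"deltas": [{"xyz": [0,0,-2],"turn": 0,"jaw": 255},{"xyz": [0,0,-4],"turn": 0,"jaw": 255},{"xyz": [0,0,-5],"turn": 0,"jaw": 255},{"xyz": [0,0,-5],"turn": 0,"jaw": 255},{"xyz": [0,0,-5],"turn": 0,"jaw": 255}]}}

```text
clock: 5.3
position: [0.5551, -0.1137, 0.2646]
ee_rot: [-3.056, -0.704, 0.01]
force: [-1.1, -0.5, -1.9]
width: 0.233
```

```bash
python3 - <<'E'
from h import *
go(.4825,.0915,.240,-64.)
p=observe()["position"]
for n in ["scene","top"]:
    d=get_image(n); np.savez(n+"4.npz",**d);im=cv2.cvtColor(d["frame"],cv2.COLOR_RGB2BGR)
    c=proj(d,p).round().astype(int);
    cv2.imwrite(f"pics/{n}4.png",cv2.resize(im[max(0,c[1]-60):c[1]+60,c[0]-65:c[0]+65],None,fx=5,fy=5,interpolation=cv2.INTER_CUBIC));print(c)
E
```

```text
t 5.3 pos [ 0.5551 -0.1137  0.2646] yaw_y -64.04 tilt 0.48 -> xyz [  2.46 -21.61   2.59] turn -0.0 F [-1.06 -0.47 -1.86] w 0.233 j7 -0.71
[234 195]
[323 213]
```

View pics/scene4.png

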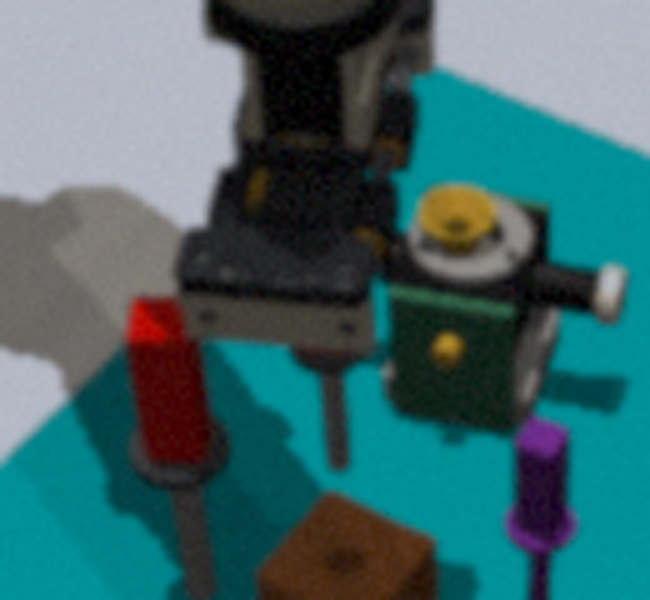

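View pics/top4.png

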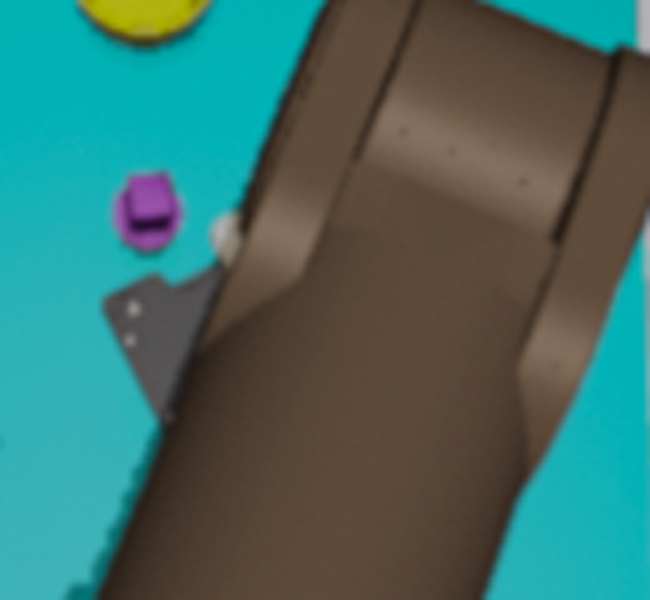

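```bash
python3 - <<'E'
from h import *
d=dict(np.load("scene4.npz")); im=cv2.cvtColor(d["frame"],cv2.COLOR_RGB2BGR)
e=dict(np.load("top.npz")); im2=cv2.cvtColor(e["frame"],cv2.COLOR_RGB2BGR)
z1=cv2.resize(im[165:195,245:285],None,fx=18,fy=18,interpolation=cv2.INTER_CUBIC)
cv2.imwrite("pics/f1.png",z1)
z1=cv2.resize(im2[232:267,214:254],None,fx=16,fy=16,interpolation=cv2.INTER_CUBIC)
cv2.imwrite("pics/f2.png",z1)
z1=cv2.resize(im[200:260,220:260],None,fx=10,fy=10,interpolation=cv2.INTER_CUBIC)
cv2.imwrite("pics/f3.png",z1)
E
```

```text
(no output)
```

View pics/f1.png

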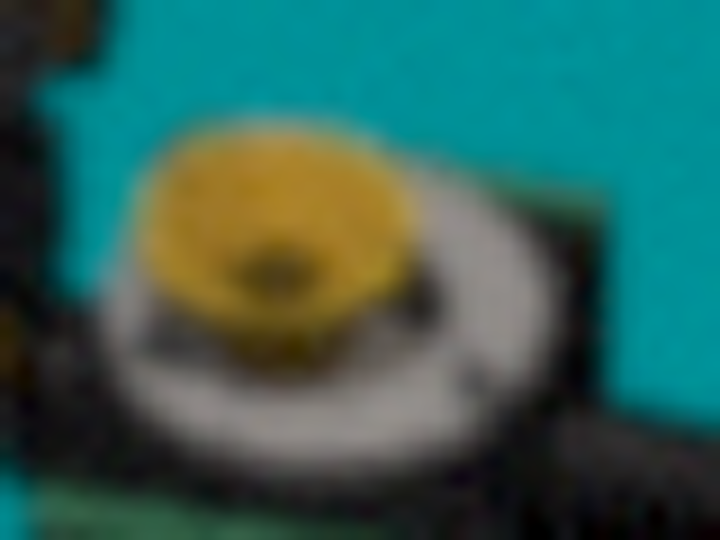

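View pics/f2.png

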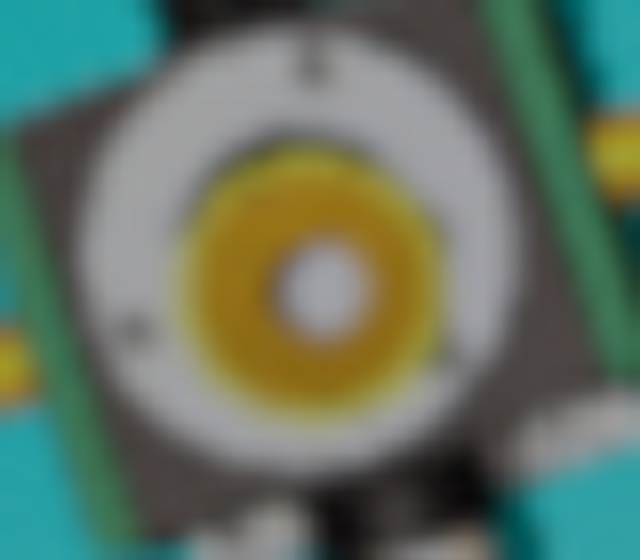

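View pics/f3.png

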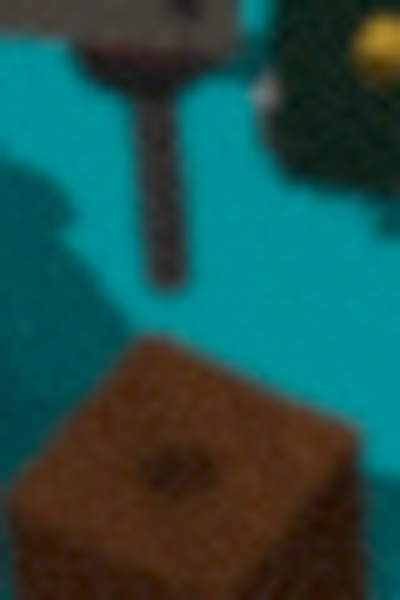

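```bash
python3 - <<'E'
from h import *
d=dict(np.load("scene4.npz"));e=dict(np.load("top.npz"))
p=observe()["position"];print(p)
print("scene rim",at(d,(259.8,176.9),.121),"hole",at(d,(260.0,179.6),.110))
print("top rim",at(e,(232.9,249.4),.121),"hole",at(e,(233.6,249.5),.110),"flange",at(e,(232.3,247.0),.098))
print("scene tip",at(d,(236.2,227.5),p[2]-.106),"holder hole",at(d,(237.5,246.3),.086))
# rod axis top at disc lower face: 
print("rod top",at(d,(220+15.5-.45,200+9-.45),p[2]-.106+.078))
E
```

```text
[ 0.55443723 -0.11330972  0.26336655]
scene rim [0.48200117 0.09219495 0.121     ] hole [0.48166922 0.09334394 0.11      ]
top rim [0.48203977 0.09168155 0.121     ] hole [0.48208795 0.09092514 0.11      ] flange [0.48858927 0.09516242 0.098     ]
scene tip [ 0.5529148  -0.11311264  0.15736655] holder hole [ 0.55159018 -0.11232294  0.086     ]
rod top [ 0.561781   -0.12279896  0.23536655]
```

```bash
python3 - <<'E'
from h import *
go(.4828,.0922,.262,-64.)
E
```

```text
t 5.4 pos [ 0.5544 -0.1133  0.2634] yaw_y -64.03 tilt 0.62 -> xyz [  2.56 -21.61   0.29] turn -0.0 F [-1.14 -0.4  -1.81] w 0.237 j7 -0.71
```

Request:
{"name": "arm_command", "arguments": {"deltas": [{"xyz": [0.2,-2,0],"turn": 0,"jaw": 255},{"xyz": [0.6,-5,0],"turn": 0,"jaw": 255},{"xyz": [1.0,-8,0],"turn": 0,"jaw": 255},{"xyz": [1.3,-11,0],"turn": 0,"jaw": 255},{"xyz": [1.6,-14,0],"turn": 0,"jaw": 255}]}}

```text
clock: 5.82
position: [0.5062, 0.0207, 0.263]
ee_rot: [-3.056, -0.704, 0.018]
force: [1.0, 0.5, -1.8]
width: 0.24
```

```bash
python3 - <<'E'
from h import *
go(.4828,.0922,.255,-64.)
E
```

```text
t 5.817 pos [0.5062 0.0207 0.263 ] yaw_y -64.05 tilt 0.72 -> xyz [ 1.04 -7.45  0.86] turn -0.1 F [ 1.03  0.49 -1.78] w 0.24 j7 -1.03
```

Request:
{"name": "arm_command", "arguments": {"deltas": [{"xyz": [0.4,-3.0,0.2],"turn": 0,"jaw": 255},{"xyz": [0.8,-5.5,0.4],"turn": 0,"jaw": 255},{"xyz": [1.0,-7.0,0.8],"turn": 0,"jaw": 255},{"xyz": [1.0,-7.4,0.8],"turn": 0,"jaw": 255},{"xyz": [1.0,-7.4,0.8],"turn": 0,"jaw": 255}]}}

```text
clock: 6.23
position: [0.4817, 0.0925, 0.2546]
ee_rot: [-3.055, -0.708, 0.021]
force: [0.4, -0.9, -1.7]
width: 0.242
```

```bash
python3 - <<'E'
from h import *
go(.4828,.0922,.255,-64.)
d=get_image("scene"); np.savez("scene5.npz",**d);im=cv2.cvtColor(d["frame"],cv2.COLOR_RGB2BGR)
cv2.imwrite("pics/s5.png",cv2.resize(im[140:200,220:300],None,fx=9,fy=9,interpolation=cv2.INTER_CUBIC))
go(.4828,.0922,.24,-64.)
E
```

```text
t 6.233 pos [0.4817 0.0925 0.2546] yaw_y -63.92 tilt 0.83 -> xyz [ 0.08  0.07 -0.04] turn 0.1 F [ 0.4  -0.94 -1.75] w 0.242 j7 -1.2
t 6.283 pos [0.4824 0.0911 0.255 ] yaw_y -64.03 tilt 0.77 -> xyz [ 0.1  -0.07  1.5 ] turn -0.0 F [ 0.62  0.31 -2.13] w 0.235 j7 -1.2
```

View pics/s5.png

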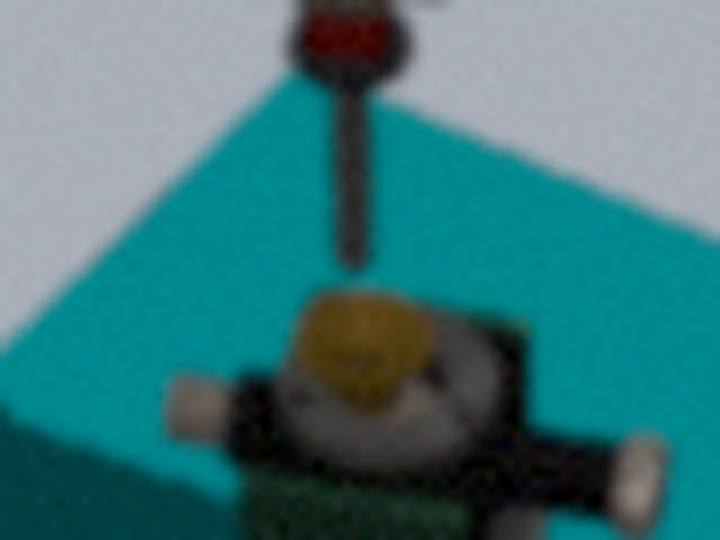

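```bash
python3 - <<'E'
from h import *
d=dict(np.load("scene5.npz"));s=observe();R=Ro.from_rotvec(s["ee_rot"]).as_matrix();print(s["position"],R[:,2]*106)
print("tip",at(d,(220+353/9-.45,140+261/9-.45),.149),"rim",at(d,(220+365/9-.45,140+336/9-.45),.121), "rimtop",at(d,(220+353/9-.45,140+290/9-.45),.121))
E
```

```text
[0.48239183 0.09112962 0.25501192] [  -1.39842833    0.23307055 -105.9905188 ]
tip [0.47889185 0.09281736 0.149     ] rim [0.48265332 0.09269244 0.121     ] rimtop [0.46843827 0.10764333 0.121     ]
```

```bash
python3 - <<'E'
from h import *
go(.4843,.0922,.224,-64.)
E
```

```text
t 6.283 pos [0.4824 0.0911 0.255 ] yaw_y -64.03 tilt 0.77 -> xyz [0.25 0.01 3.1 ] turn -0.0 F [ 0.62  0.31 -2.13] w 0.235 j7 -1.2
```

Request:
{"name": "arm_command", "arguments": {"deltas": [{"xyz": [0.2,0,0.8],"turn": 0,"jaw": 255},{"xyz": [0.25,0,1.6],"turn": 0,"jaw": 255},{"xyz": [0.25,0,2.4],"turn": 0,"jaw": 255},{"xyz": [0.25,0,3.0],"turn": 0,"jaw": 255},{"xyz": [0.25,0,3.1],"turn": 0,"jaw": 255}]}}

```text
clock: 6.7
position: [0.4835, 0.0915, 0.2224]
ee_rot: [-3.057, -0.703, 0.023]
force: [0.9, -0.3, -1.8]
width: 0.24
```

```bash
python3 - <<'E'
from h import *
go(.4843,.0922,.216,-64.)
E
```

```text
t 6.7 pos [0.4835 0.0915 0.2224] yaw_y -64.09 tilt 0.88 -> xyz [ 0.11 -0.02  0.64] turn -0.1 F [ 0.92 -0.28 -1.84] w 0.24 j7 -1.17
```

Request:
{"name": "arm_command", "arguments": {"deltas": [{"xyz": [0.1,0,0.15],"turn": 0,"jaw": 255},{"xyz": [0.1,0,0.3],"turn": 0,"jaw": 255},{"xyz": [0.1,0,0.4],"turn": 0,"jaw": 255},{"xyz": [0.1,0,0.5],"turn": 0,"jaw": 255},{"xyz": [0.1,0,0.5],"turn": 0,"jaw": 255}]}}

```text
clock: 7.12
position: [0.4843, 0.092, 0.2174]
ee_rot: [-3.057, -0.703, 0.023]
force: [0.2, -1.3, -1.0]
width: 0.24
```

```bash
python3 - <<'E'
from h import *
go(.4843,.0922,.216,-64.)
E
```

```text
t 7.117 pos [0.4843 0.092  0.2174] yaw_y -64.09 tilt 0.88 -> xyz [ 0.01 -0.02  0.14] turn -0.1 F [ 0.24 -1.29 -1.05] w 0.24 j7 -1.16
```

Request:
{"name": "arm_command", "arguments": {"deltas": [{"xyz": [0,0,0.1],"turn": 0,"jaw": 255},{"xyz": [0,0,0.2],"turn": 0,"jaw": 255},{"xyz": [0,0,0.3],"turn": 0,"jaw": 255},{"xyz": [0,0,0.3],"turn": 0,"jaw": 255}]}}

```text
clock: 7.45
position: [0.4842, 0.0921, 0.2143]
ee_rot: [-3.057, -0.704, 0.023]
force: [-0.8, -0.4, -2.0]
width: 0.238
```

```bash
python3 - <<'E'
from h import *
go(.4843,.0922,.210,-64.)
E
```

```text
t 7.45 pos [0.4842 0.0921 0.2143] yaw_y -64.08 tilt 0.89 -> xyz [ 0.02 -0.    0.43] turn -0.1 F [-0.76 -0.41 -1.99] w 0.238 j7 -1.16
```

Tip is at about 0.108, below the cone bottom, with no contact force. I'll continue.

Request:
{"name": "arm_command", "arguments": {"deltas": [{"xyz": [0,0,0.1],"turn": 0,"jaw": 255},{"xyz": [0,0,0.2],"turn": 0,"jaw": 255},{"xyz": [0,0,0.3],"turn": 0,"jaw": 255},{"xyz": [0,0,0.3],"turn": 0,"jaw": 255}]}}

```text
clock: 7.78
position: [0.4841, 0.0923, 0.2111]
ee_rot: [-3.057, -0.704, 0.023]
force: [0.4, 0.5, -2.8]
width: 0.241
```

```bash
python3 - <<'E'
from h import *
go(.4843,.0922,.210,-64.)
E
```

```text
t 7.783 pos [0.4841 0.0923 0.2111] yaw_y -64.07 tilt 0.89 -> xyz [0.02 0.02 0.11] turn -0.1 F [ 0.45  0.54 -2.78] w 0.241 j7 -1.15
```

Request:
{"name": "arm_command", "arguments": {"deltas": [{"xyz": [0,0,0.1],"turn": 0,"jaw": 255},{"xyz": [0,0,0.2],"turn": 0,"jaw": 255},{"xyz": [0,0,0.3],"turn": 0,"jaw": 255},{"xyz": [0,0,0.4],"turn": 0,"jaw": 255},{"xyz": [0,0,0.4],"turn": 0,"jaw": 255}]}}

```text
clock: 8.2
position: [0.484, 0.0923, 0.2069]
ee_rot: [-3.057, -0.704, 0.023]
force: [-0.2, 2.3, -2.0]
width: 0.238
```

```bash
python3 - <<'E'
from h import *
go(.4843,.0922,.210,-64.)
E
```

```text
t 8.2 pos [0.484  0.0923 0.2069] yaw_y -64.07 tilt 0.89 -> xyz [ 0.01  0.02 -0.31] turn -0.1 F [-0.23  2.35 -2.01] w 0.238 j7 -1.15
```

Request:
{"name": "arm_command", "arguments": {"deltas": [{"xyz": [0,-0.04,0.1],"turn": 0,"jaw": 255},{"xyz": [0,-0.04,0.2],"turn": 0,"jaw": 255},{"xyz": [0,-0.04,0.3],"turn": 0,"jaw": 255},{"xyz": [0,-0.04,0.4],"turn": 0,"jaw": 255},{"xyz": [0,-0.04,0.4],"turn": 0,"jaw": 255}]}}

```text
clock: 8.62
position: [0.4837, 0.0926, 0.2027]
ee_rot: [-3.057, -0.704, 0.024]
force: [0.1, 0.2, -2.3]
width: 0.239
```

```bash
python3 - <<'E'
from h import *
go(.4843,.0922,.210,-64.)
E
```

```text
t 8.617 pos [0.4837 0.0926 0.2027] yaw_y -64.07 tilt 0.91 -> xyz [ 0.03  0.06 -0.73] turn -0.1 F [ 0.07  0.2  -2.27] w 0.239 j7 -1.15
```

Request:
{"name": "arm_command", "arguments": {"deltas": [{"xyz": [0,0,0.1],"turn": 0,"jaw": 255},{"xyz": [0,0,0.2],"turn": 0,"jaw": 255},{"xyz": [0,0,0.3],"turn": 0,"jaw": 255},{"xyz": [0,0,0.35],"turn": 0,"jaw": 255},{"xyz": [0,0,0.35],"turn": 0,"jaw": 255}]}}

```text
clock: 9.03
position: [0.4835, 0.0926, 0.1991]
ee_rot: [-3.057, -0.704, 0.024]
force: [0.3, 0.0, -2.4]
width: 0.236
```

```bash
python3 - <<'E'
from h import *
go(.4843,.0922,.210,-64.)
E
```

```text
t 9.033 pos [0.4835 0.0926 0.1991] yaw_y -64.07 tilt 0.92 -> xyz [ 0.03  0.06 -1.09] turn -0.1 F [ 0.29  0.02 -2.36] w 0.236 j7 -1.14
```

Request:
{"name": "arm_command", "arguments": {"deltas": [{"xyz": [0,0,0.05],"turn": 0,"jaw": 255},{"xyz": [0,0,0.1],"turn": 0,"jaw": 255},{"xyz": [0,0,0.1],"turn": 0,"jaw": 255}]}}

```text
clock: 9.28
position: [0.4835, 0.0926, 0.198]
ee_rot: [-3.057, -0.704, 0.024]
force: [0.3, -0.1, -2.7]
width: 0.243
```

Request:
{"name": "arm_command", "arguments": {"deltas": [{"xyz": [0,0,0.05],"turn": 0,"jaw": 255},{"xyz": [0,0,0.1],"turn": 0,"jaw": 255},{"xyz": [0,0,0.1],"turn": 0,"jaw": 255}]}}

```text
clock: 9.53
position: [0.4837, 0.0926, 0.1971]
ee_rot: [-3.057, -0.704, 0.024]
force: [-0.2, 0.2, 0.4]
width: 0.24
```

```bash
python3 - <<'E'
from h import *
go(.4843,.0922,.210,-64.)
E
```

```text
t 9.533 pos [0.4837 0.0926 0.1971] yaw_y -64.07 tilt 0.9 -> xyz [ 0.02  0.05 -1.29] turn -0.1 F [-0.17  0.25  0.44] w 0.24 j7 -1.14
```

Request:
{"name": "arm_command", "arguments": {"deltas": [{"xyz": [0,0,0.05],"turn": 0,"jaw": 255},{"xyz": [0,0,0.1],"turn": 0,"jaw": 255},{"xyz": [0,0,0.1],"turn": 0,"jaw": 255}]}}

```text
clock: 9.78
position: [0.4839, 0.0926, 0.1964]
ee_rot: [-3.057, -0.704, 0.023]
force: [-1.7, -0.5, 4.7]
width: 0.236
```

Request:
{"name": "arm_command", "arguments": {"deltas": [{"xyz": [0,0,0.05],"turn": 0,"jaw": 255},{"xyz": [0,0,0.1],"turn": 0,"jaw": 255},{"xyz": [0,0,0.1],"turn": 0,"jaw": 255}]}}

```text
clock: 10.03
position: [0.4841, 0.0925, 0.1956]
ee_rot: [-3.057, -0.703, 0.022]
force: [-0.7, 0.1, 5.1]
width: 0.241
```

Request:
{"name": "arm_command", "arguments": {"deltas": [{"xyz": [0,0,0.05],"turn": 0,"jaw": 255},{"xyz": [0,0,0.1],"turn": 0,"jaw": 255},{"xyz": [0,0,0.1],"turn": 0,"jaw": 255}]}}

```text
clock: 10.28
position: [0.484, 0.0926, 0.1946]
ee_rot: [-3.057, -0.703, 0.022]
force: [-1.3, 0.5, 3.8]
width: 0.238
```

Request:
{"name": "arm_command", "arguments": {"deltas": [{"xyz": [0,0,0.05],"turn": 0,"jaw": 255},{"xyz": [0,0,0.1],"turn": 0,"jaw": 255},{"xyz": [0,0,0.1],"turn": 0,"jaw": 255}]}}

```text
clock: 10.53
position: [0.484, 0.0925, 0.1937]
ee_rot: [-3.057, -0.703, 0.022]
force: [-0.2, -0.9, 2.6]
width: 0.24
```

Request:
{"name": "arm_command", "arguments": {"deltas": [{"xyz": [0,0,0.1],"turn": 0,"jaw": 255},{"xyz": [0,0,0.18],"turn": 0,"jaw": 255},{"xyz": [0,0,0.26],"turn": 0,"jaw": 255},{"xyz": [0,0,0.34],"turn": 0,"jaw": 255},{"xyz": [0,0,0.34],"turn": 0,"jaw": 255}]}}

```text
clock: 10.95
position: [0.4835, 0.0926, 0.1904]
ee_rot: [-3.056, -0.703, 0.023]
force: [-3.3, -0.1, 8.0]
width: 0.24
```

Request:
{"name": "arm_command", "arguments": {"deltas": [{"xyz": [0,0,0.1],"turn": 0,"jaw": 255},{"xyz": [0,0,0.18],"turn": 0,"jaw": 255},{"xyz": [0,0,0.26],"turn": 0,"jaw": 255},{"xyz": [0,0,0.34],"turn": 0,"jaw": 255},{"xyz": [0,0,0.34],"turn": 0,"jaw": 255}]}}

```text
clock: 11.37
position: [0.4834, 0.0927, 0.1873]
ee_rot: [-3.056, -0.703, 0.024]
force: [-3.2, 0.1, 7.5]
width: 0.235
```

Request:
{"name": "arm_command", "arguments": {"deltas": [{"xyz": [-0.06,-0.03,0.05],"turn": 0,"jaw": 255},{"xyz": [-0.06,-0.03,0.12],"turn": 0,"jaw": 255},{"xyz": [-0.06,-0.03,0.2],"turn": 0,"jaw": 255},{"xyz": [-0.06,-0.03,0.28],"turn": 0,"jaw": 255},{"xyz": [-0.06,-0.03,0.3],"turn": 0,"jaw": 255}]}}

```text
clock: 11.78
position: [0.483, 0.0927, 0.1849]
ee_rot: [-3.055, -0.703, 0.022]
force: [-2.4, 0.2, 11.3]
width: 0.236
```

```bash
python3 - <<'E'
from h import *
go(.4835,.0926,.168,-64.)
E
```

```text
t 11.783 pos [0.483  0.0927 0.1849] yaw_y -64.08 tilt 0.9 -> xyz [0.06 0.05 1.69] turn -0.1 F [-2.35  0.18 11.34] w 0.236 j7 -1.12
```

```bash
python3 - <<'E'
from h import *
d=get_image("scene"); np.savez("scene6.npz",**d);im=cv2.cvtColor(d["frame"],cv2.COLOR_RGB2BGR)
cv2.imwrite("pics/s6.png",cv2.resize(im[130:230,220:310],None,fx=6,fy=6,interpolation=cv2.INTER_CUBIC))
go(.4835,.0926,.168,-64.)
E
```

```text
t 11.833 pos [0.483  0.0927 0.1849] yaw_y -64.08 tilt 0.89 -> xyz [0.06 0.05 1.69] turn -0.1 F [-2.7  -0.6  10.43] w 0.236 j7 -1.12
```

View pics/s6.png

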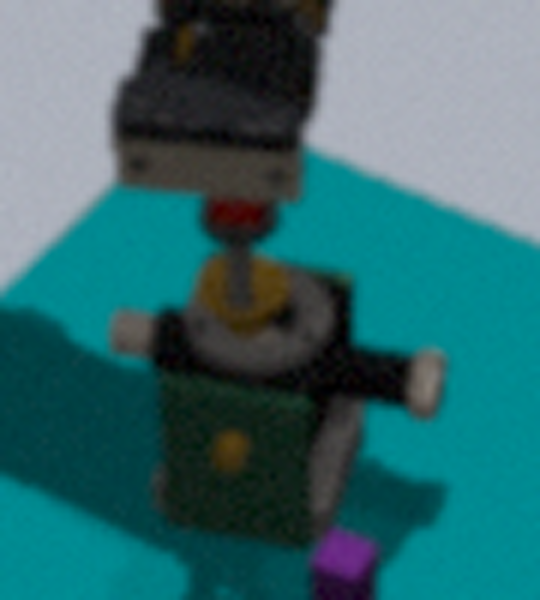

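```bash
python3 - <<'E'
from h import *
d=dict(np.load("scene6.npz"))
for lab,tcp,v in [("s5",(.482,.092,.255),140+45/9-.45),("s6",(.483,.0927,.1849),130+225/6-.45)]:
    for o in (-.027,-.023,-.019,-.015): print(lab,o,proj(d,np.array(tcp)+[-.0005,0,o]).round(1),"obs",round(v,1))
for n,a,b in [("scene5.npz",(245,130),(275,155)),("scene6.npz",(245,150),(275,185))]:
    e=dict(np.load(n)); im=cv2.cvtColor(e["frame"],cv2.COLOR_RGB2BGR)[a[1]:b[1],a[0]:b[0]]
    cv2.imwrite("pics/z_"+n[:6]+".png",cv2.resize(im,None,fx=12,fy=12,interpolation=cv2.INTER_CUBIC))
A=cv2.imread("pics/z_scene5.png");B=cv2.imread("pics/z_scene6.png")
h=max(A.shape[0],B.shape[0]);A=cv2.copyMakeBorder(A,0,h-A.shape[0],0,0,0);cv2.imwrite("pics/cmp.png",np.hstack([A,B]))
E
```

```text
s5 -0.027 [258.9 145.7] obs 144.6
s5 -0.023 [258.9 144.4] obs 144.6
s5 -0.019 [258.8 143.2] obs 144.6
s5 -0.015 [258.8 141.9] obs 144.6
s6 -0.027 [259.8 166.5] obs 167.1
s6 -0.023 [259.8 165.4] obs 167.1
s6 -0.019 [259.8 164.2] obs 167.1
s6 -0.015 [259.8 163.1] obs 167.1
```

View pics/cmp.png

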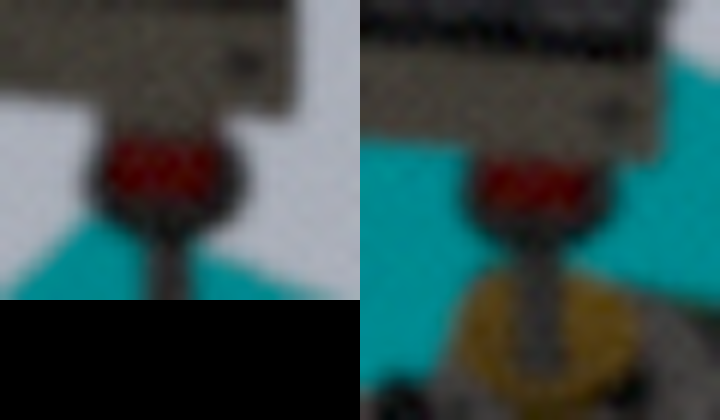

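Request:
{"name": "arm_command", "arguments": {"deltas": [{"xyz": [-0.1,-0.05,0],"turn": 0,"jaw": 255},{"xyz": [-0.1,-0.05,0],"turn": 0,"jaw": 255},{"xyz": [-0.1,-0.05,0],"turn": 0,"jaw": 255}]}}

```text
clock: 12.08
position: [0.4826, 0.0928, 0.1851]
ee_rot: [-3.055, -0.703, 0.02]
force: [0.3, 0.5, 3.7]
width: 0.237
```

```bash
python3 - <<'E'
from h import *
go(.4835,.0926,.168,-64.); print(observe()["ft_torque"])
E
```

```text
t 12.083 pos [0.4826 0.0928 0.1851] yaw_y -64.08 tilt 0.82 -> xyz [0.09 0.08 1.71] turn -0.1 F [0.26 0.52 3.66] w 0.237 j7 -1.12
[-0.30272291 -0.39480364  0.02311585]
```

Request:
{"name": "arm_command", "arguments": {"deltas": [{"xyz": [-0.03,-0.01,0.07],"turn": 0,"jaw": 255},{"xyz": [-0.03,-0.01,0.14],"turn": 0,"jaw": 255},{"xyz": [-0.03,-0.01,0.2],"turn": 0,"jaw": 255},{"xyz": [-0.03,-0.01,0.25],"turn": 0,"jaw": 255},{"xyz": [-0.03,-0.01,0.25],"turn": 0,"jaw": 255}]}}

```text
clock: 12.5
position: [0.4826, 0.0929, 0.1831]
ee_rot: [-3.055, -0.703, 0.019]
force: [-0.8, 0.4, 8.4]
width: 0.243
```

```bash
python3 - <<'E'
from h import *
go(.4835,.0926,.168,-64.); print(observe()["ft_torque"])
E
```

```text
t 12.5 pos [0.4826 0.0929 0.1831] yaw_y -64.08 tilt 0.79 -> xyz [0.09 0.08 1.5 ] turn -0.1 F [-0.78  0.37  8.37] w 0.243 j7 -1.12
[-0.25460896  0.30815083  0.00380481]
```

Request:
{"name": "arm_command", "arguments": {"deltas": [{"xyz": [-0.03,-0.01,0.05],"turn": 0,"jaw": 255},{"xyz": [-0.03,-0.01,0.1],"turn": 0,"jaw": 255},{"xyz": [-0.03,-0.01,0.15],"turn": 0,"jaw": 255},{"xyz": [-0.03,-0.01,0.2],"turn": 0,"jaw": 255},{"xyz": [-0.03,-0.01,0.2],"turn": 0,"jaw": 255}]}}

```text
clock: 12.92
position: [0.4826, 0.0928, 0.1815]
ee_rot: [-3.055, -0.703, 0.018]
force: [-0.4, -0.3, 8.2]
width: 0.239
```

```bash
python3 - <<'E'
from h import *
go(.4835,.0926,.168,-64.); print(observe()["ft_torque"])
E
```

```text
t 12.917 pos [0.4826 0.0928 0.1815] yaw_y -64.09 tilt 0.77 -> xyz [0.09 0.07 1.35] turn -0.1 F [-0.37 -0.34  8.23] w 0.239 j7 -1.12
[-0.25730555  0.3059142   0.01844224]
```

Steady at about 10 N while sliding. I'll keep going in the same small steps.

Request:
{"name": "arm_command", "arguments": {"deltas": [{"xyz": [-0.02,0,0.06],"turn": 0,"jaw": 255},{"xyz": [-0.02,0,0.12],"turn": 0,"jaw": 255},{"xyz": [-0.02,0,0.18],"turn": 0,"jaw": 255},{"xyz": [-0.02,0,0.24],"turn": 0,"jaw": 255},{"xyz": [-0.02,0,0.24],"turn": 0,"jaw": 255}]}}

```text
clock: 13.33
position: [0.4826, 0.0928, 0.1795]
ee_rot: [-3.055, -0.703, 0.018]
force: [-0.9, -0.7, 10.3]
width: 0.24
```

```bash
python3 - <<'E'
from h import *
go(.4835,.0926,.168,-64.); print(observe()["ft_torque"])
E
```

```text
t 13.333 pos [0.4826 0.0928 0.1795] yaw_y -64.09 tilt 0.76 -> xyz [0.08 0.07 1.15] turn -0.1 F [-0.9  -0.7  10.29] w 0.24 j7 -1.12
[-0.37229676  0.59418054  0.00191342]
```

Request:
{"name": "arm_command", "arguments": {"deltas": [{"xyz": [-0.06,-0.02,0.0],"turn": 0,"jaw": 255},{"xyz": [-0.06,-0.02,0.05],"turn": 0,"jaw": 255},{"xyz": [-0.06,-0.02,0.1],"turn": 0,"jaw": 255},{"xyz": [-0.06,-0.02,0.15],"turn": 0,"jaw": 255},{"xyz": [-0.06,-0.02,0.15],"turn": 0,"jaw": 255}]}}

```text
clock: 13.75
position: [0.4824, 0.0928, 0.1786]
ee_rot: [-3.054, -0.703, 0.016]
force: [-0.6, -0.9, 10.0]
width: 0.238
```

```bash
python3 - <<'E'
from h import *
go(.4835,.0926,.168,-64.); print(observe()["ft_torque"])
E
```

```text
t 13.75 pos [0.4824 0.0928 0.1786] yaw_y -64.08 tilt 0.72 -> xyz [0.1  0.07 1.06] turn -0.1 F [-0.56 -0.94  9.97] w 0.238 j7 -1.12
[-0.29236468  0.39556628  0.04214756]
```

Request:
{"name": "arm_command", "arguments": {"deltas": [{"xyz": [-0.02,0,0.06],"turn": 0,"jaw": 255},{"xyz": [-0.02,0,0.12],"turn": 0,"jaw": 255},{"xyz": [-0.02,0,0.18],"turn": 0,"jaw": 255},{"xyz": [-0.02,0,0.2],"turn": 0,"jaw": 255},{"xyz": [-0.02,0,0.2],"turn": 0,"jaw": 255}]}}

```text
clock: 14.17
position: [0.4824, 0.0928, 0.177]
ee_rot: [-3.054, -0.703, 0.016]
force: [-1.2, -0.3, 8.7]
width: 0.238
```

```bash
python3 - <<'E'
from h import *
go(.4835,.0926,.168,-64.); print(observe()["ft_torque"])
d=get_image("scene");im=cv2.cvtColor(d["frame"],cv2.COLOR_RGB2BGR)
cv2.imwrite("pics/s7.png",cv2.resize(im[130:230,220:310],None,fx=6,fy=6,interpolation=cv2.INTER_CUBIC))
E
```

```text
t 14.167 pos [0.4824 0.0928 0.177 ] yaw_y -64.08 tilt 0.72 -> xyz [0.09 0.07 0.9 ] turn -0.1 F [-1.16 -0.28  8.74] w 0.238 j7 -1.11
[-0.22867992  0.50467395 -0.03452998]
```

View pics/s7.png

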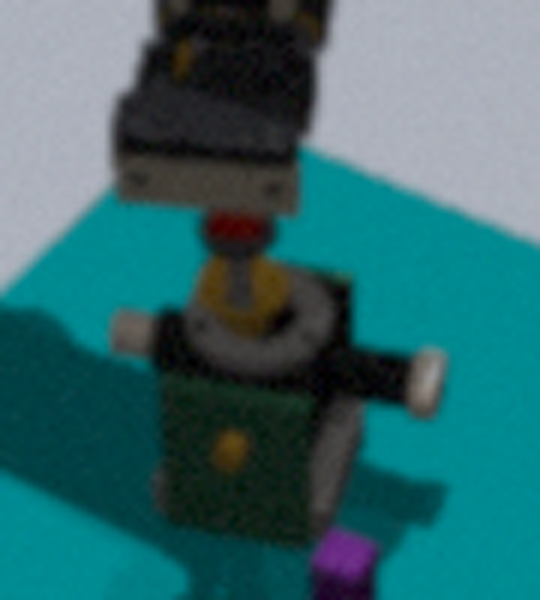

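Request:
{"name": "arm_command", "arguments": {"deltas": [{"xyz": [-0.02,0,0.06],"turn": 0,"jaw": 255},{"xyz": [-0.02,0,0.12],"turn": 0,"jaw": 255},{"xyz": [-0.02,0,0.18],"turn": 0,"jaw": 255},{"xyz": [-0.02,0,0.22],"turn": 0,"jaw": 255},{"xyz": [-0.02,0,0.22],"turn": 0,"jaw": 255}]}}

```text
clock: 14.63
position: [0.4824, 0.0928, 0.1752]
ee_rot: [-3.054, -0.703, 0.015]
force: [0.1, -0.5, 7.9]
width: 0.238
```

```bash
python3 - <<'E'
from h import *
go(.4835,.0926,.168,-64.); print(observe()["ft_torque"])
E
```

```text
t 14.633 pos [0.4824 0.0928 0.1752] yaw_y -64.08 tilt 0.72 -> xyz [0.1  0.07 0.71] turn -0.1 F [ 0.12 -0.53  7.9 ] w 0.238 j7 -1.11
[-0.21551227  0.42579635  0.0088379 ]
```

Request:
{"name": "arm_command", "arguments": {"deltas": [{"xyz": [-0.02,0,0.06],"turn": 0,"jaw": 255},{"xyz": [-0.02,0,0.12],"turn": 0,"jaw": 255},{"xyz": [-0.02,0,0.18],"turn": 0,"jaw": 255},{"xyz": [-0.02,0,0.22],"turn": 0,"jaw": 255},{"xyz": [-0.02,0,0.22],"turn": 0,"jaw": 255}]}}

```text
clock: 15.05
position: [0.4823, 0.0928, 0.1733]
ee_rot: [-3.053, -0.703, 0.015]
force: [-1.1, 0.2, 8.9]
width: 0.236
```

Request:
{"name": "arm_command", "arguments": {"deltas": [{"xyz": [-0.01,0,0.06],"turn": 0,"jaw": 255},{"xyz": [-0.01,0,0.12],"turn": 0,"jaw": 255},{"xyz": [-0.01,0,0.18],"turn": 0,"jaw": 255},{"xyz": [-0.01,0,0.22],"turn": 0,"jaw": 255},{"xyz": [-0.01,0,0.22],"turn": 0,"jaw": 255}]}}

```text
clock: 15.47
position: [0.4823, 0.0928, 0.1713]
ee_rot: [-3.053, -0.703, 0.015]
force: [0.5, 0.2, 6.2]
width: 0.234
```

```bash
python3 - <<'E'
from h import *
go(.4835,.0926,.168,-64.); print(observe()["ft_torque"])
E
```

```text
t 15.467 pos [0.4823 0.0928 0.1713] yaw_y -64.08 tilt 0.73 -> xyz [0.1  0.08 0.33] turn -0.1 F [0.5  0.19 6.15] w 0.234 j7 -1.11
[-0.21794915  0.21844343  0.00218293]
```

Request:
{"name": "arm_command", "arguments": {"deltas": [{"xyz": [-0.02,0,0.06],"turn": 0,"jaw": 255},{"xyz": [-0.02,0,0.12],"turn": 0,"jaw": 255},{"xyz": [-0.02,0,0.18],"turn": 0,"jaw": 255},{"xyz": [-0.02,0,0.22],"turn": 0,"jaw": 255},{"xyz": [-0.02,0,0.22],"turn": 0,"jaw": 255}]}}

```text
clock: 15.88
position: [0.4821, 0.093, 0.1688]
ee_rot: [-3.053, -0.703, 0.015]
force: [2.4, 1.6, -2.3]
width: 0.236
```

Request:
{"name": "arm_command", "arguments": {"deltas": [{"xyz": [-0.01,0,0.06],"turn": 0,"jaw": 255},{"xyz": [-0.01,0,0.12],"turn": 0,"jaw": 255},{"xyz": [-0.01,0,0.18],"turn": 0,"jaw": 255},{"xyz": [-0.01,0,0.22],"turn": 0,"jaw": 255},{"xyz": [-0.01,0,0.22],"turn": 0,"jaw": 255}]}}

```text
clock: 16.3
position: [0.482, 0.093, 0.1665]
ee_rot: [-3.053, -0.703, 0.015]
force: [2.0, 1.3, -1.3]
width: 0.239
```

```bash
python3 - <<'E'
from h import *
go(.4835,.0926,.168,-64.); print(observe()["ft_torque"])
E
```

```text
t 16.3 pos [0.482  0.093  0.1665] yaw_y -64.06 tilt 0.73 -> xyz [ 0.11  0.1  -0.15] turn -0.1 F [ 1.97  1.32 -1.26] w 0.239 j7 -1.1
[ 0.29157619 -0.65264787 -0.01014754]
```

```bash
python3 - <<'E'
from h import *
d=get_image("scene");im=cv2.cvtColor(d["frame"],cv2.COLOR_RGB2BGR)
cv2.imwrite("pics/s8.png",cv2.resize(im[160:230,220:310],None,fx=8,fy=8,interpolation=cv2.INTER_CUBIC))
E
```

```text
(no output)
```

View pics/s8.png

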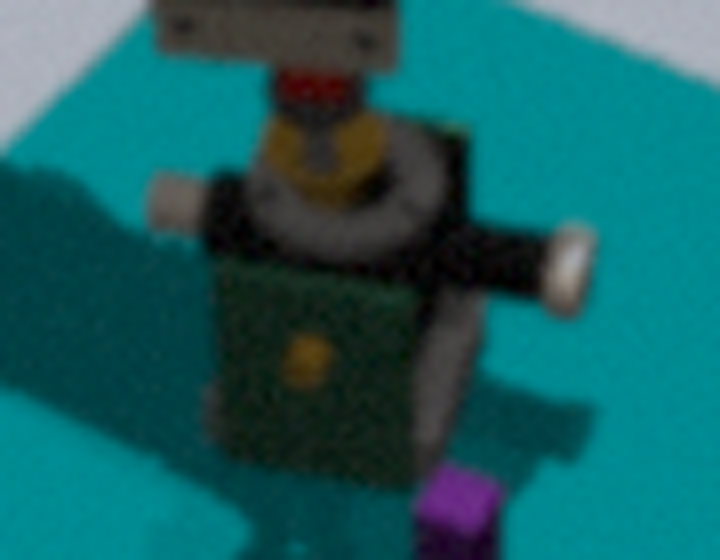

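Request:
{"name": "arm_command", "arguments": {"deltas": [{"xyz": [0.04,0,0.1],"turn": 0,"jaw": 255},{"xyz": [0.04,0,0.2],"turn": 0,"jaw": 255},{"xyz": [0.04,0,0.3],"turn": 0,"jaw": 255},{"xyz": [0.04,0,0.4],"turn": 0,"jaw": 255},{"xyz": [0.04,0,0.4],"turn": 0,"jaw": 255}]}}

```text
clock: 16.77
position: [0.4821, 0.0931, 0.1622]
ee_rot: [-3.053, -0.703, 0.015]
force: [1.6, 0.2, -2.4]
width: 0.236
```

```bash
python3 - <<'E'
from h import *
go(.4835,.0926,.22,-64.); print(observe()["ft_torque"])
E
```

```text
t 16.767 pos [0.4821 0.0931 0.1622] yaw_y -64.07 tilt 0.75 -> xyz [ 0.06  0.04 -5.78] turn -0.1 F [ 1.56  0.21 -2.37] w 0.236 j7 -1.09
[ 0.09373273 -0.33456298  0.01739774]
```

Request:
{"name": "arm_command", "arguments": {"deltas": [{"xyz": [0.04,0.02,-0.3],"turn": 0,"jaw": 255},{"xyz": [0.06,0.02,-0.8],"turn": 0,"jaw": 255},{"xyz": [0.08,0.02,-1.4],"turn": 0,"jaw": 255},{"xyz": [0.1,0.02,-2.0],"turn": 0,"jaw": 255},{"xyz": [0.1,0.02,-2.2],"turn": 0,"jaw": 255}]}}

```text
clock: 17.18
position: [0.4835, 0.0931, 0.1854]
ee_rot: [-3.053, -0.703, 0.014]
force: [0.5, -0.1, -2.1]
width: 0.238
```

```bash
python3 - <<'E'
from h import *
go(.4838,.0926,.26,-64.); print(observe()["ft_torque"])
E
```

```text
t 17.183 pos [0.4835 0.0931 0.1854] yaw_y -64.08 tilt 0.73 -> xyz [-0.05 -0.02 -7.46] turn -0.1 F [ 0.47 -0.06 -2.07] w 0.238 j7 -1.12
[-0.08605159  0.08146625 -0.02102408]
```

Request:
{"name": "arm_command", "arguments": {"deltas": [{"xyz": [0.0,0,-0.8],"turn": 0,"jaw": 255},{"xyz": [0.0,0,-1.8],"turn": 0,"jaw": 255},{"xyz": [0.02,0,-3],"turn": 0,"jaw": 255},{"xyz": [0.02,0,-4.2],"turn": 0,"jaw": 255},{"xyz": [0.02,0,-5.4],"turn": 0,"jaw": 255}]}}

```text
clock: 17.6
position: [0.4843, 0.0927, 0.2407]
ee_rot: [-3.053, -0.702, 0.014]
force: [-0.4, -0.4, -1.3]
width: 0.236
```

Request:
{"name": "arm_command", "arguments": {"deltas": [{"xyz": [0,0,-1.5],"turn": 0,"jaw": 255},{"xyz": [0,0,-2.5],"turn": 0,"jaw": 255},{"xyz": [0,0,-3],"turn": 0,"jaw": 255},{"xyz": [0,0,-3],"turn": 0,"jaw": 255}]}}

```text
clock: 17.93
position: [0.4852, 0.0925, 0.2719]
ee_rot: [-3.052, -0.702, 0.011]
force: [0.6, -0.0, -2.2]
width: 0.236
```

```bash
python3 - <<'E'
from h import *
go(.5534,-.112,.265,-64.); print(observe()["ft_torque"])
E
```

```text
t 17.933 pos [0.4852 0.0925 0.2719] yaw_y -64.09 tilt 0.67 -> xyz [-2.8  21.38  0.47] turn -0.1 F [ 0.61 -0.03 -2.21] w 0.236 j7 -1.21
[-0.08075052  0.10202628 -0.04368362]
```

Request:
{"name": "arm_command", "arguments": {"deltas": [{"xyz": [-0.3,2,0],"turn": 0,"jaw": 255},{"xyz": [-0.7,5,0],"turn": 0,"jaw": 255},{"xyz": [-1.0,8,0],"turn": 0,"jaw": 255},{"xyz": [-1.4,11,0.1],"turn": 0,"jaw": 255},{"xyz": [-1.8,14,0.3],"turn": 0,"jaw": 255}]}}

```text
clock: 18.35
position: [0.5301, -0.0423, 0.2668]
ee_rot: [-3.052, -0.703, 0.012]
force: [1.5, 0.8, -1.6]
width: 0.24
```

```bash
python3 - <<'E'
from h import *
go(.5534,-.112,.265,-64.)
E
```

```text
t 18.35 pos [ 0.5301 -0.0423  0.2668] yaw_y -64.04 tilt 0.71 -> xyz [-0.96  7.29  0.11] turn -0.0 F [ 1.52  0.78 -1.57] w 0.24 j7 -0.86
```

Request:
{"name": "arm_command", "arguments": {"deltas": [{"xyz": [-0.4,3,0],"turn": 0,"jaw": 255},{"xyz": [-0.7,5.5,0],"turn": 0,"jaw": 255},{"xyz": [-0.9,7,0],"turn": 0,"jaw": 255},{"xyz": [-1.0,7.3,0.1],"turn": 0,"jaw": 255},{"xyz": [-1.0,7.3,0.1],"turn": 0,"jaw": 255}]}}

```text
clock: 18.77
position: [0.5525, -0.1134, 0.2641]
ee_rot: [-3.053, -0.7, 0.015]
force: [0.9, 0.8, -2.2]
width: 0.239
```

```bash
python3 - <<'E'
from h import *
go(.5534,-.112,.22,-64.)
for n,(a,b,c,e) in {"scene":(215,150,305,265),"top":(205,225,265,275)}.items():
    d=get_image(n); np.savez(n+"9.npz",**d);im=cv2.cvtColor(d["frame"],cv2.COLOR_RGB2BGR)
    cv2.imwrite(f"pics/{n}9.png",cv2.resize(im[b:e,a:c],None,fx=5 if n=="scene" else 10,fy=5 if n=="scene" else 10,interpolation=cv2.INTER_CUBIC))
go(.5534,-.112,.22,-64.)
E
```

```text
t 18.767 pos [ 0.5525 -0.1134  0.2641] yaw_y -64.19 tilt 0.77 -> xyz [ 0.18 -0.04  4.41] turn -0.2 F [ 0.91  0.77 -2.16] w 0.239 j7 -0.7
t 18.867 pos [ 0.5526 -0.1111  0.2644] yaw_y -64.0 tilt 0.8 -> xyz [0.06 0.17 4.44] turn -0.0 F [ 0.82 -0.48 -2.03] w 0.236 j7 -0.7
```

View pics/scene9.png

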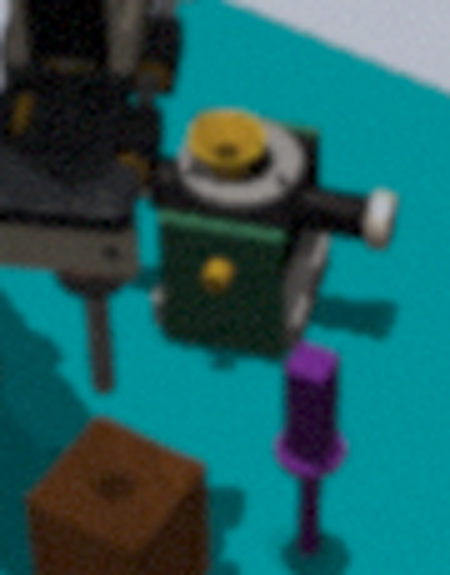

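View pics/top9.png

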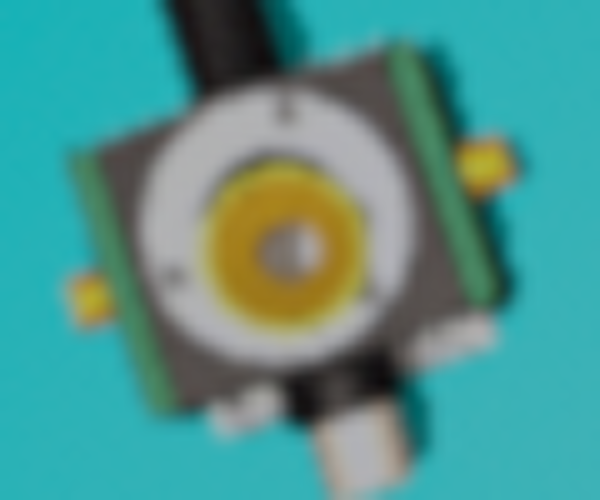

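```bash
python3 - <<'E'
from h import *
d=dict(np.load("scene9.npz"));e=dict(np.load("top9.npz"));P=pts(e)
print((P[246:254,229:240,2]*1000).round(0).astype(int))
print("tip",at(d,(235.4,226.4),.2641-.106),"hole",at(d,(237.8,246.6),.086))
# tip from mask: rod below, dark pixels column
g=d["frame"].astype(int); 
print("rod bg-diff rows"); 
for v in range(210,230): 
    r=g[v,228:244]; m=(r[:,2]<100)&(r[:,1]<100); print(v,[228+i for i in np.nonzero(m)[0]])
s=observe();print(Ro.from_rotvec(s["ee_rot"]).as_matrix()[:,2]*106)
E
```

```text
[[112 113 117 116 110 116 117 116 115 121 121]
 [110 110 111 110 112 106 110 116 114 118 118]
 [115 114 110  33  31  36  32 109 114 118 117]
 [112 112  30  28  33  33  29 108 114 114 117]
 [106 110  28  30  31  34  33 108 115 118 114]
 [111 111  33  34  31  31  34 112 110 116 117]
 [111 111 102  30  31  36  25 113 115 114 119]
 [113 115 109 110   5 112 112 112 115 116 121]]
tip [ 0.54978683 -0.11184691  0.1581    ] hole [ 0.55274512 -0.11269447  0.086     ]
rod bg-diff rows
210 [np.int64(232), np.int64(233), np.int64(234), np.int64(235), np.int64(236)]
211 [np.int64(232), np.int64(233), np.int64(234), np.int64(235), np.int64(236)]
212 [np.int64(232), np.int64(233), np.int64(234), np.int64(235), np.int64(236)]
213 [np.int64(232), np.int64(233), np.int64(234), np.int64(235), np.int64(236)]
214 [np.int64(232), np.int64(233), np.int64(234), np.int64(235), np.int64(236)]
215 [np.int64(232), np.int64(233), np.int64(234), np.int64(235), np.int64(236)]
216 [np.int64(233), np.int64(234), np.int64(235), np.int64(236)]
217 [np.int64(233), np.int64(234), np.int64(235), np.int64(236)]
218 [np.int
[... 217 characters left out ...]
int64(237)]
221 [np.int64(233), np.int64(234), np.int64(235), np.int64(236), np.int64(237)]
222 [np.int64(233), np.int64(234), np.int64(235), np.int64(236), np.int64(237)]
223 [np.int64(233), np.int64(234), np.int64(235), np.int64(236), np.int64(237)]
224 [np.int64(233), np.int64(234), np.int64(235), np.int64(236), np.int64(237)]
225 [np.int64(233), np.int64(234), np.int64(235), np.int64(236), np.int64(237)]
226 [np.int64(233), np.int64(234), np.int64(235), np.int64(236), np.int64(237)]
227 [np.int64(228), np.int64(234), np.int64(235), np.int64(236), np.int64(237)]
228 [np.int64(228), np.int64(235), np.int64(236)]
229 [np.int64(228), np.int64(229)]
[  -1.18162205    0.89138321 -105.98966556]
```

```bash
python3 - <<'E'
from h import *
go(.5545,-.1130,.202,-64.)
E
```

```text
t 18.867 pos [ 0.5526 -0.1111  0.2644] yaw_y -64.0 tilt 0.8 -> xyz [0.12 0.33 6.24] turn -0.0 F [ 0.82 -0.48 -2.03] w 0.236 j7 -0.7
```

Request:
{"name": "arm_command", "arguments": {"deltas": [{"xyz": [0.1,0.3,1],"turn": 0,"jaw": 255},{"xyz": [0.1,0.3,2.5],"turn": 0,"jaw": 255},{"xyz": [0.1,0.3,4.0],"turn": 0,"jaw": 255},{"xyz": [0.1,0.3,5.5],"turn": 0,"jaw": 255},{"xyz": [0.1,0.3,6.0],"turn": 0,"jaw": 255}]}}

```text
clock: 19.28
position: [0.5529, -0.1109, 0.2017]
ee_rot: [-3.048, -0.707, 0.019]
force: [-0.0, 0.0, -2.6]
width: 0.238
```

```bash
python3 - <<'E'
from h import *
d=get_image("scene");im=cv2.cvtColor(d["frame"],cv2.COLOR_RGB2BGR)
cv2.imwrite("pics/s10.png",cv2.resize(im[205:260,215:265],None,fx=10,fy=10,interpolation=cv2.INTER_CUBIC))
go(.5545,-.1130,.202,-64.)
E
```

```text
t 19.333 pos [ 0.5529 -0.1111  0.2018] yaw_y -63.89 tilt 1.0 -> xyz [ 0.06  0.24 -0.02] turn 0.1 F [-0.22  0.71 -2.25] w 0.238 j7 -0.65
```

View pics/s10.png

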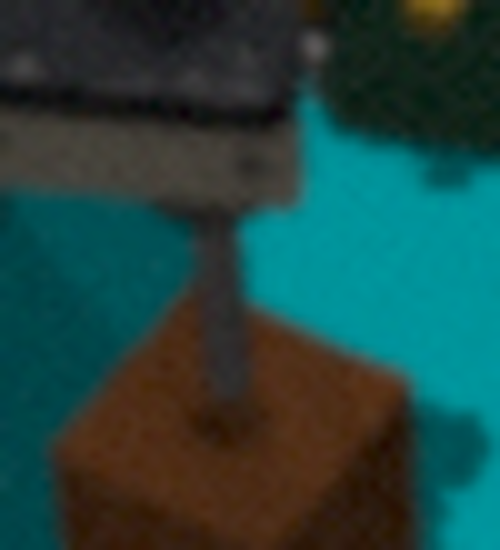

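```bash
python3 - <<'E'
from h import *
d=dict(np.load("scene9.npz"))
f=lambda x,y:(215+x/10-.45,205+y/10-.45)
for y in (390,396,402): print("tip",y,at(d,f(226,y),.0957))
for y in (410,416,422): print("hole",y,at(d,f(231,y),.086))
E
```

```text
tip 390 [ 0.55086848 -0.11190957  0.0957    ]
tip 396 [ 0.55194824 -0.11343371  0.0957    ]
tip 402 [ 0.55302564 -0.11495455  0.0957    ]
hole 410 [ 0.55054508 -0.11021469  0.086     ]
hole 416 [ 0.55162748 -0.11174489  0.086     ]
hole 422 [ 0.55270754 -0.11327179  0.086     ]
```

Request:
{"name": "arm_command", "arguments": {"deltas": [{"xyz": [0.04,0.03,0.4],"turn": 0,"jaw": 255},{"xyz": [0.04,0.03,0.8],"turn": 0,"jaw": 255},{"xyz": [0.04,0.03,1.2],"turn": 0,"jaw": 255},{"xyz": [0.04,0.03,1.6],"turn": 0,"jaw": 255},{"xyz": [0.04,0.03,1.6],"turn": 0,"jaw": 255}]}}

```text
clock: 19.75
position: [0.553, -0.1109, 0.1853]
ee_rot: [-3.048, -0.707, 0.02]
force: [-0.4, -0.2, -1.4]
width: 0.237
```

```bash
python3 - <<'E'
from h import *
go(.5534,-.112,.112,-64.)
E
```

```text
t 19.75 pos [ 0.553  -0.1109  0.1853] yaw_y -63.89 tilt 1.03 -> xyz [0.06 0.23 7.33] turn 0.1 F [-0.38 -0.23 -1.4 ] w 0.237 j7 -0.64
```

Request:
{"name": "arm_command", "arguments": {"deltas": [{"xyz": [0.02,0.05,0.6],"turn": 0,"jaw": 255},{"xyz": [0.02,0.05,1.2],"turn": 0,"jaw": 255},{"xyz": [0.02,0.05,1.8],"turn": 0,"jaw": 255},{"xyz": [0.02,0.05,2.4],"turn": 0,"jaw": 255},{"xyz": [0.02,0.05,3.0],"turn": 0,"jaw": 255}]}}

```text
clock: 20.17
position: [0.5528, -0.1109, 0.1545]
ee_rot: [-3.048, -0.707, 0.021]
force: [-0.6, -0.5, -1.3]
width: 0.237
```

```bash
python3 - <<'E'
from h import *
go(.5534,-.112,.112,-64.)
E
```

```text
t 20.167 pos [ 0.5528 -0.1109  0.1545] yaw_y -63.89 tilt 1.04 -> xyz [0.05 0.19 4.25] turn 0.1 F [-0.56 -0.53 -1.34] w 0.237 j7 -0.61
```

Request:
{"name": "arm_command", "arguments": {"deltas": [{"xyz": [0.03,0.08,0.6],"turn": 0,"jaw": 255},{"xyz": [0.03,0.08,1.2],"turn": 0,"jaw": 255},{"xyz": [0.03,0.08,1.8],"turn": 0,"jaw": 255},{"xyz": [0.03,0.08,2.4],"turn": 0,"jaw": 255},{"xyz": [0.03,0.08,3.0],"turn": 0,"jaw": 255}]}}

```text
clock: 20.58
position: [0.5529, -0.1113, 0.1239]
ee_rot: [-3.048, -0.707, 0.021]
force: [-0.8, 0.1, -2.6]
width: 0.236
```

```bash
python3 - <<'E'
from h import *
go(.5534,-.112,.112,-64.)
E
```

```text
t 20.583 pos [ 0.5529 -0.1113  0.1239] yaw_y -63.89 tilt 1.04 -> xyz [0.02 0.1  1.19] turn 0.1 F [-0.81  0.14 -2.58] w 0.236 j7 -0.58
```

Request:
{"name": "arm_command", "arguments": {"deltas": [{"xyz": [0.03,0.08,0.4],"turn": 0,"jaw": 255},{"xyz": [0.03,0.08,0.7],"turn": 0,"jaw": 255},{"xyz": [0.03,0.08,0.9],"turn": 0,"jaw": 255},{"xyz": [0.03,0.08,0.95],"turn": 0,"jaw": 255}]}}

```text
clock: 20.92
position: [0.5533, -0.1118, 0.1141]
ee_rot: [-3.048, -0.707, 0.021]
force: [0.3, 0.3, -2.3]
width: 0.241
```

```bash
python3 - <<'E'
from h import *
go(.5534,-.112,.112,-64.)
E
```

```text
t 20.917 pos [ 0.5533 -0.1118  0.1141] yaw_y -63.9 tilt 1.06 -> xyz [0.   0.03 0.21] turn 0.1 F [ 0.31  0.33 -2.26] w 0.241 j7 -0.57
```

Request:
{"name": "arm_command", "arguments": {"deltas": [{"xyz": [0,0,0.1],"turn": 0,"jaw": 255},{"xyz": [0,0,0.2],"turn": 0,"jaw": 255},{"xyz": [0,0,0.2],"turn": 0,"jaw": 255}]}}

```text
clock: 21.17
position: [0.5533, -0.1117, 0.1121]
ee_rot: [-3.048, -0.707, 0.021]
force: [-0.5, -0.3, -2.3]
width: 0.236
```

Request:
{"name": "arm_command", "arguments": {"deltas": [{"xyz": [0,0,0.1],"turn": 0,"jaw": 255},{"xyz": [0,0,0.15],"turn": 0,"jaw": 255},{"xyz": [0,0,0.15],"turn": 0,"jaw": 255}]}}

```text
clock: 21.42
position: [0.5534, -0.1118, 0.1118]
ee_rot: [-3.048, -0.706, 0.019]
force: [-4.2, 1.1, 10.6]
width: 0.234
```

```bash
python3 - <<'E'
from h import *
go(.5534,-.112,.112,-64.)
E
```

```text
t 21.417 pos [ 0.5534 -0.1118  0.1118] yaw_y -63.9 tilt 1.04 -> xyz [-0.01  0.02 -0.02] turn 0.1 F [-4.18  1.11 10.62] w 0.234 j7 -0.57
```

Request:
{"name": "arm_command", "arguments": {"deltas": [{"xyz": [0,0,0],"turn": 0,"jaw": 180},{"xyz": [0,0,0],"turn": 0,"jaw": 160},{"xyz": [0,0,0],"turn": 0,"jaw": 120},{"xyz": [0,0,0],"turn": 0,"jaw": 80},{"xyz": [0,0,0],"turn": 0,"jaw": 50}]}}

```text
clock: 21.83
position: [0.5535, -0.1118, 0.1117]
ee_rot: [-3.048, -0.706, 0.019]
force: [0.8, 0.8, 1.0]
width: 0.532
```

Request:
{"name": "arm_command", "arguments": {"deltas": [{"xyz": [0,0,0],"turn": 0,"jaw": 0},{"xyz": [0,0,0],"turn": 0,"jaw": 0},{"xyz": [0,0,0],"turn": 0,"jaw": 0},{"xyz": [0,0,0],"turn": 0,"jaw": 0},{"xyz": [0,0,0],"turn": 0,"jaw": 0}]}}

```text
clock: 22.25
position: [0.5535, -0.1118, 0.1116]
ee_rot: [-3.048, -0.706, 0.02]
force: [-0.2, 0.3, 0.4]
width: 0.897
```

```bash
python3 - <<'E'
from h import *
go(.5534,-.112,.26,-64.)
E
```

```text
t 22.25 pos [ 0.5535 -0.1118  0.1116] yaw_y -63.9 tilt 1.04 -> xyz [ -0.15  -0.22 -14.83] turn 0.1 F [-0.18  0.31  0.41] w 0.897 j7 -0.57
```

Request:
{"name": "arm_command", "arguments": {"deltas": [{"xyz": [0,0,-1.5],"turn": 0,"jaw": 0},{"xyz": [0,0,-4],"turn": 0,"jaw": 0},{"xyz": [0,0,-7],"turn": 0,"jaw": 0},{"xyz": [0,0,-10],"turn": 0,"jaw": 0},{"xyz": [0,0,-13],"turn": 0,"jaw": 0}]}}

```text
clock: 22.67
position: [0.5551, -0.1132, 0.2429]
ee_rot: [-3.048, -0.706, 0.02]
force: [0.9, -0.1, -0.6]
width: 1.002
```

Request:
{"name": "arm_command", "arguments": {"deltas": [{"xyz": [0,-2,-3],"turn": 0,"jaw": 0},{"xyz": [0,-5,-4],"turn": 0,"jaw": 0},{"xyz": [0,-8,-5],"turn": 0,"jaw": 0},{"xyz": [0,-11,-5],"turn": 0,"jaw": 0},{"xyz": [0,-14,-5],"turn": 0,"jaw": 0}]}}

```text
clock: 23.08
position: [0.4939, 0.013, 0.2958]
ee_rot: [-3.048, -0.705, 0.018]
force: [0.6, 0.6, 0.3]
width: 1.0
```

Request:
{"name": "arm_command", "arguments": {"deltas": [{"xyz": [0,-4,0],"turn": 0,"jaw": 0},{"xyz": [0,-8,0],"turn": 0,"jaw": 0},{"xyz": [0,-11,0],"turn": 0,"jaw": 0},{"xyz": [0,-12,0],"turn": 0,"jaw": 0},{"xyz": [0,-12,0],"turn": 0,"jaw": 0}]}}

```text
clock: 23.5
position: [0.4398, 0.1239, 0.2976]
ee_rot: [-3.044, -0.714, 0.018]
force: [1.2, -0.7, -0.9]
width: 1.003
```

```bash
python3 - <<'E'
from h import *
go(.5534,-.112,.26,-64.)
for n in ("scene","top"):
    d=get_image(n); np.savez(n+"11.npz",**d);im=cv2.cvtColor(d["frame"],cv2.COLOR_RGB2BGR)
    P=pts(d)
    hsv=cv2.cvtColor(d["frame"],cv2.COLOR_RGB2HSV);H,S=hsv[...,0],hsv[...,1]
    m=((H<5)|(H>172))&(S>150)&(np.hypot(P[...,0]-.553,P[...,1]+.113)<.04)&(P[...,2]>.145)
    if m.any(): print(n,m.sum(),P[m].mean(0),P[m][:,2].max())
    cv2.imwrite(f"pics/{n}11.png",im)
E
python3 - <<'E'
import cv2
a=cv2.imread("pics/scene11.png");b=cv2.imread("pics/scene0.png")
import numpy as np
f=lambda i:cv2.resize(i[150:340,130:310],None,fx=2.2,fy=2.2,interpolation=cv2.INTER_CUBIC)
cv2.imwrite("pics/fin.png",np.hstack([f(b),f(a)]))
E
```

```text
t 23.5 pos [0.4398 0.1239 0.2976] yaw_y -63.62 tilt 1.08 -> xyz [-0.27 26.24  3.32] turn 0.4 F [ 1.16 -0.71 -0.95] w 1.003 j7 -1.38
scene 70 [ 0.5556608  -0.11671064  0.15402792] 0.15929614329661645
top 77 [ 0.54995146 -0.11225363  0.15572473] 0.15973027868312872
```

View pics/fin.png

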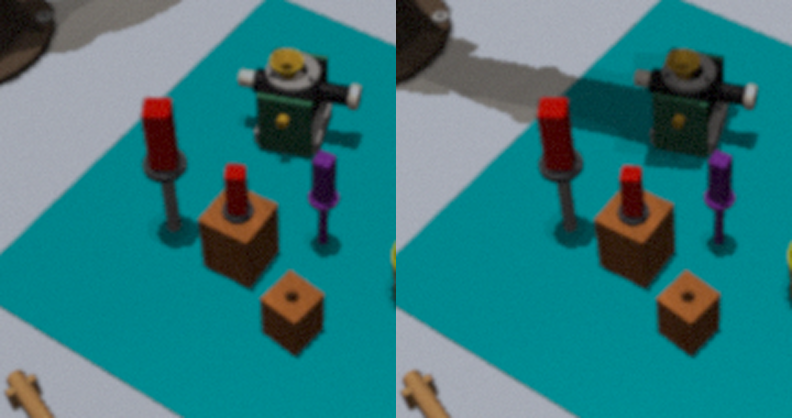

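View pics/top11.png

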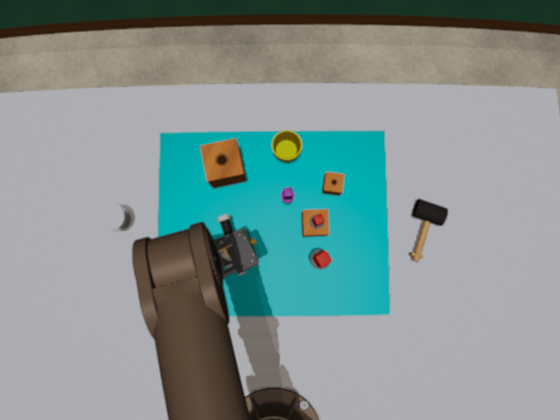

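```bash
python3 - <<'E'
from cell import *
s=observe();print(s["dq"].round(3),s["clock"]);print(sign_off())
E
```

```text
[ 0.027  0.005  0.022 -0.005  0.001  0.002  0.003] 23.6
the job is handed in; nothing more can be done
None
```

I took the small red drift from the middle-sized holder, fed it through the funnel and pushed the bush out into the tray. I then put the drift back fully home and let go. The job was handed in at 23.6 s; no verdict is reported.

**Forces:** The highest axial load I read while pushing was about 13.5 N, after allowing for the drift's weight. That is under the 15 N and 20 N limits, but I only read the force at the end of each short move, so a brief higher peak is possible. Midway a side load of about 3 N built up against the funnel. I moved the drift about 1 mm sideways and it went away.

**Last checks:**
- **Bush:** Resistance vanished with the drift's tip at about 63 mm. The top camera's depth through the funnel showed the bush's top at about 32 mm, so it is standing upright on the tray floor.
- **Drift:** It seated firmly at the same height as at the start, 111.8 mm against 112.0 mm. Both cameras put its handle 1–2 mm from where it began, with its top at the expected height.
- **Bystanders:** The cups, tub and mallet look unmoved in the final pictures. The gripper was open and clear of everything.

**Disagreement:** The two cameras differed by about 6 mm on the holder's position, though they agreed on the funnel to within 1–2 mm. I relied on the gripper's own position readings and on feel for the fits.

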